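Set up the ultrasonic scan table

TASK

Get the ultrasonic scan table ready: tap the black panel gently from its opposite sides until it lies centred and square in the corner marks on the platen, and lay the steel calibration pieces on the white tray, every disc on a circle and every block squarely on a square, one piece to a mark. Once all of that is in place, turn the selector knob so that its pointer clicks in at the solid white wedge, and leave the bottle, tape roll and screwdriver where they are.

Things in the scene. Friction and masses are not known exactly. Their poses are not given: they have to be found in the camera images.
- platen: Fixed flat aluminium plate, 240 x 280 mm and 12 mm thick, lying on the bench, straight ahead. Origin under its centre.
- platen_mark (a point): Centre of the mark on the platen's top face (12 mm above the bench). The mark is a dark outline in four corner brackets, 96 mm along x by 130 mm along y, with short centre lines outside it. x and y are the outline's axes.
- panel: Loose flat composite test panel with black skins, pale core and two thin white centre lines on top, lying flat on the platen: 96 mm along its x, 130 mm along its y, 26 mm thick, 0.25 to 0.5 kg. Origin: centre of its underside. It is too wide for a gripper; it slides when pushed at a side face (a few newtons) and stops when the push stops. It starts up to 35 mm off along either axis and turned up to 0.3 rad from the mark.
- tray: Fixed white reference tray, a flat plate without rim, 160 mm along x by 220 mm along y, 3 mm thick, on the right. Origin under its centre. It bears a row of three dark circles (nearer the robot) and a row of three dark squares (farther away); marks in a row are 70 mm apart, the rows 80 mm apart.
- selector (a joint): Angle of the selector knob on the control box, rad. It grows clockwise seen from above, from 0 to 2.5, and clicks into detents every 0.5 rad; between detents it springs to the nearest. Turning it takes about 0.1 N m. The scan position, with the pointer at the solid white wedge, is 2.0 rad. It starts somewhere in 0 to 1.0.
- selector_grip (a point): Point on the knob's upright axis at the height to grip, 60 mm above the bench. The point turns with the knob: its x axis runs along the bar grip, and the white pointer line is at the bar's -x end. The bar is 42 mm long, 14 mm wide and 32 mm high, its top 72 mm above the bench; below it is a 44 mm round skirt (top 42 mm above the bench) on the control box, 84 x 84 mm and 34 mm high, grey.
- wedge_mark (a point): The solid white wedge printed on the control box's top, 32 mm from the knob's axis: the scan position. Its x and y axes run along the sides of the box, which is centred on the knob axis. The other positions have thin white ticks.
- bottle: Bystander: white bottle, 56 mm across, 150 mm tall. Origin at the centre of its underside.
- tape: Bystander: roll of pale tape lying flat, 90 mm across, 25 mm high. Origin at the centre of its underside.
- driver: Bystander: screwdriver lying on the bench. Origin about half-way along it.
- round_mark0 (a point): Centre of the dark circle (43 mm across) at the right (-y) end of the tray's row of circles, on its top face, 3 mm above the bench; axes are the tray's.
- square_mark0 (a point): Centre of the dark square (43 mm wide) at the right (-y) end of the tray's row of squares, on its top face, 3 mm above the bench; sides along the tray's axes, which are the point's.
- round_mark1 (a point): Centre of the dark circle (43 mm across) at the middle of the tray's row of circles, on its top face, 3 mm above the bench; axes are the tray's.
- square_mark1 (a point): Centre of the dark square (43 mm wide) at the middle of the tray's row of squares, on its top face, 3 mm above the bench; sides along the tray's axes, which are the point's.
- round_mark2 (a point): Centre of the dark circle (43 mm across) at the left (+y) end of the tray's row of circles, on its top face, 3 mm above the bench; axes are the tray's.
- square_mark2 (a point): Centre of the dark square (43 mm wide) at the left (+y) end of the tray's row of squares, on its top face, 3 mm above the bench; sides along the tray's axes, which are the point's.
- disc0_mid (a point): Centre, half-way up, of a loose steel calibration disc, 36 mm across and 24 mm high, 0.12 kg, standing flat on the bench. May be absent.
- disc1_mid (a point): Centre, half-way up, of a loose steel calibration disc, 36 mm across and 24 mm high, 0.12 kg, standing flat on the bench. May be absent.
- disc2_mid (a point): Centre, half-way up, of a loose steel calibration disc, 36 mm across and 24 mm high, 0.12 kg, standing flat on the bench. May be absent.
- block0_mid (a point): Centre, half-way up, of a loose steel calibration block, 34 x 34 mm and 24 mm high, 0.12 kg, standing flat on the bench; x and y are along its sides. May be absent.
- block1_mid (a point): Centre, half-way up, of a loose steel calibration block, 34 x 34 mm and 24 mm high, 0.12 kg, standing flat on the bench; x and y are along its sides. May be absent.
- block2_mid (a point): Centre, half-way up, of a loose steel calibration block, 34 x 34 mm and 24 mm high, 0.12 kg, standing flat on the bench; x and y are along its sides. May be absent.
Not all that is in view belongs to the job. What is shaped like the part that bears disc0_mid but yellow is not meant.

How it is judged:
On the way, in this order (a step that is already met when the one before it is completed fails the run):
1. the panel is centred and square in its marks and every piece present lies on a mark of its shape, the gripper clear of them (horizontal distance between panel and platen_mark below 0.005 m and angle between the x axis of panel and the x axis of platen_mark, either way round below 0.08 rad and angle between panel's own z axis and vertical below 0.05 rad and (horizontal distance between disc0_mid and round_mark0 below 0.008 m or horizontal distance between disc0_mid and round_mark1 below 0.008 m or horizontal distance between disc0_mid and round_mark2 below 0.008 m) and z of disc0_mid in the frame of round_mark0 between 0.009 and 0.015 m and (angle between disc0_mid's own z axis and vertical below 0.08 rad or angle between disc0_mid's own z axis and vertical above 3.0616 rad) and (horizontal distance between disc1_mid and round_mark0 below 0.008 m or horizontal distance between disc1_mid and round_mark1 below 0.008 m or horizontal distance between disc1_mid and round_mark2 below 0.008 m) and z of disc1_mid in the frame of round_mark0 between 0.009 and 0.015 m and (angle between disc1_mid's own z axis and vertical below 0.08 rad or angle between disc1_mid's own z axis and vertical above 3.0616 rad) and (horizontal distance between disc2_mid and round_mark0 below 0.008 m or horizontal distance between disc2_mid and round_mark1 below 0.008 m or horizontal distance between disc2_mid and round_mark2 below 0.008 m) and z of disc2_mid in the frame of round_mark0 between 0.009 and 0.015 m and (angle between disc2_mid's own z axis and vertical below 0.08 rad or angle between disc2_mid's own z axis and vertical above 3.0616 rad) and (horizontal distance between block0_mid and square_mark0 below 0.008 m or horizontal distance between block0_mid and square_mark1 below 0.008 m or horizontal distance between block0_mid and square_mark2 below 0.008 m) and z of block0_mid in the frame of round_mark0 between 0.009 and 0.015 m and (angle between block0_mid's own z axis and vertical below 0.08 rad or angle between block0_mid's own z axis and vertical above 3.0616 rad) and (angle between the x axis of block0_mid and the x axis of square_mark0, either way round below 0.2 rad or angle between the y axis of block0_mid and the x axis of square_mark0, either way round below 0.2 rad) and (horizontal distance between block1_mid and square_mark0 below 0.008 m or horizontal distance between block1_mid and square_mark1 below 0.008 m or horizontal distance between block1_mid and square_mark2 below 0.008 m) and z of block1_mid in the frame of round_mark0 between 0.009 and 0.015 m and (angle between block1_mid's own z axis and vertical below 0.08 rad or angle between block1_mid's own z axis and vertical above 3.0616 rad) and (angle between the x axis of block1_mid and the x axis of square_mark0, either way round below 0.2 rad or angle between the y axis of block1_mid and the x axis of square_mark0, either way round below 0.2 rad) and (horizontal distance between block2_mid and square_mark0 below 0.008 m or horizontal distance between block2_mid and square_mark1 below 0.008 m or horizontal distance between block2_mid and square_mark2 below 0.008 m) and z of block2_mid in the frame of round_mark0 between 0.009 and 0.015 m and (angle between block2_mid's own z axis and vertical below 0.08 rad or angle between block2_mid's own z axis and vertical above 3.0616 rad) and (angle between the x axis of block2_mid and the x axis of square_mark0, either way round below 0.2 rad or angle between the y axis of block2_mid and the x axis of square_mark0, either way round below 0.2 rad) and contact force between the fingers and anything else below 0.3 N), for 0.2 s.
2. the selector is turned to the wedge (value of joint selector between 1.85 and 2.15 rad), for 0.2 s.
At the end, for the whole second after the job is handed in: Panel flat, at rest, centre within 5 mm and sides within 0.08 rad of the mark; each disc present flat on the tray within 8 mm of a circle's centre; each block within 8 mm of a square's centre, within 0.2 rad of square; selector within 0.15 rad of 2.0 (all of step 2 and horizontal distance between panel and platen_mark below 0.005 m and angle between the x axis of panel and the x axis of platen_mark, either way round below 0.08 rad and angle between panel's own z axis and vertical below 0.05 rad and (horizontal distance between disc0_mid and round_mark0 below 0.008 m or horizontal distance between disc0_mid and round_mark1 below 0.008 m or horizontal distance between disc0_mid and round_mark2 below 0.008 m) and z of disc0_mid in the frame of round_mark0 between 0.009 and 0.015 m and (angle between disc0_mid's own z axis and vertical below 0.08 rad or angle between disc0_mid's own z axis and vertical above 3.0616 rad) and (horizontal distance between disc1_mid and round_mark0 below 0.008 m or horizontal distance between disc1_mid and round_mark1 below 0.008 m or horizontal distance between disc1_mid and round_mark2 below 0.008 m) and z of disc1_mid in the frame of round_mark0 between 0.009 and 0.015 m and (angle between disc1_mid's own z axis and vertical below 0.08 rad or angle between disc1_mid's own z axis and vertical above 3.0616 rad) and (horizontal distance between disc2_mid and round_mark0 below 0.008 m or horizontal distance between disc2_mid and round_mark1 below 0.008 m or horizontal distance between disc2_mid and round_mark2 below 0.008 m) and z of disc2_mid in the frame of round_mark0 between 0.009 and 0.015 m and (angle between disc2_mid's own z axis and vertical below 0.08 rad or angle between disc2_mid's own z axis and vertical above 3.0616 rad) and (horizontal distance between block0_mid and square_mark0 below 0.008 m or horizontal distance between block0_mid and square_mark1 below 0.008 m or horizontal distance between block0_mid and square_mark2 below 0.008 m) and z of block0_mid in the frame of round_mark0 between 0.009 and 0.015 m and (angle between block0_mid's own z axis and vertical below 0.08 rad or angle between block0_mid's own z axis and vertical above 3.0616 rad) and (angle between the x axis of block0_mid and the x axis of square_mark0, either way round below 0.2 rad or angle between the y axis of block0_mid and the x axis of square_mark0, either way round below 0.2 rad) and (horizontal distance between block1_mid and square_mark0 below 0.008 m or horizontal distance between block1_mid and square_mark1 below 0.008 m or horizontal distance between block1_mid and square_mark2 below 0.008 m) and z of block1_mid in the frame of round_mark0 between 0.009 and 0.015 m and (angle between block1_mid's own z axis and vertical below 0.08 rad or angle between block1_mid's own z axis and vertical above 3.0616 rad) and (angle between the x axis of block1_mid and the x axis of square_mark0, either way round below 0.2 rad or angle between the y axis of block1_mid and the x axis of square_mark0, either way round below 0.2 rad) and (horizontal distance between block2_mid and square_mark0 below 0.008 m or horizontal distance between block2_mid and square_mark1 below 0.008 m or horizontal distance between block2_mid and square_mark2 below 0.008 m) and z of block2_mid in the frame of round_mark0 between 0.009 and 0.015 m and (angle between block2_mid's own z axis and vertical below 0.08 rad or angle between block2_mid's own z axis and vertical above 3.0616 rad) and (angle between the x axis of block2_mid and the x axis of square_mark0, either way round below 0.2 rad or angle between the y axis of block2_mid and the x axis of square_mark0, either way round below 0.2 rad) and linear speed of panel below 0.01 m/s); the robot touches nothing.
It fails at once if the bottle is disturbed (moved over 30 mm) (distance of bottle from where it was at the start of the episode above 0.03 m).
It fails at once if the tape is disturbed (moved over 30 mm) (distance of tape from where it was at the start of the episode above 0.03 m).
It fails at once if the driver is disturbed (moved over 30 mm) (distance of driver from where it was at the start of the episode above 0.03 m).
It fails at once if the panel is struck or pressed hard by the gripper (over 40 N) (contact force between the fingers and panel above 40 N).
Of disc0, block0, disc1, block1, disc2, block2 only 4 to 6 are there at a start; the rules pass over those that are not, and their reading is None.
At some moment in a run one of panel, disc0, block0, disc1, block1, disc2, block2 may be knocked a few centimetres aside while the robot is not near it.
Once in a run the grip may slacken for a moment while it holds something.
It also fails if it takes over 210 s, if anything falls off the work surface, if the arm or the gripper's body presses on something with over 40 N, if the wrist force passes 120 N, or if a joint passes its speed limit or range.

ROBOT

A 6-joint arm with a two-finger parallel gripper is mounted at the origin on the work surface. World frame = base frame: x ahead of the robot, y to its left, z up, the work surface at z = 0. Lengths are in m, angles in rad, forces in N, time in s.
With the tool pointing down it reaches from about 0.3 to 0.775 m from the base axis. Payload 14.6 kg.
Tool frame: the origin (TCP) lies at the very end of the fingers, on their centre line; the grasp point (between the pads) lies 19 mm behind it; z points along the fingers, y is the direction in which the jaws open and shut (so a half turn about z gives the same grasp; the last joint's range is limited). The gripper opens to 94 mm and grips with 3 to 60 N. Pads are 16 mm wide; open, the fingers measure 119 mm over their backs; the gripper's body (75 mm by 177 mm) begins 78 mm behind the grasp point.
Start: joints at [1.084, 0.3, 1.521, -0, 1.321, -0.067], TCP at [0.224, 0.502, 0.205] pointing down, gripper open.
Joint ranges: [-3.03, 3.03], [-0.79, 2.21], [0.23, 2.52], [-1.04, 4.18], [0, 3.07], [-2.55, 2.55]. Speed limits (rad/s): [2.22, 2.22, 2.57, 3.14, 3.14, 3.14].

INTERFACE

Orientations are given as [roll, pitch, yaw] about the fixed x, y, z axes, in that order (R = Rz(yaw) Ry(pitch) Rx(roll)).
In Python, from station import ctrl, eyes gives the robot as it stands.
- The arm moves only by the tool jog_arm, never from a script. Its argument "moves" is a list of rows, each a list of 3 entries, a list of its own where there are three numbers: the shift along the world's x, y, z in mm, then the turn, a rotation vector about the world's x, y, z in units of 5 degrees (1.0 is 5 degrees), then the finger opening in mm, from 0 to 94. In form: [[[tx, ty, tz], [wx, wy, wz], jaw], ...]. A call has 1 to 5 rows; each row is the pose to reach, as a shift and turn from the pose commanded when the call began; what a row does not reach only later rows make up. A row lasts 1/12 s, in which the tool goes at most 41.7 mm and 7.16 degrees, less where a joint would pass 70% of its speed; a pose out of reach is approached as far as the arm can. A call with a gripper value outside its range is refused whole. The fingers move at their own pace and stop on an object; "squeeze" is the grip in N (left out, the last holds). Time passes only in rows, so rows that repeat a pose let the fingers close. It gives the time, the measured TCP pose, the force and the opening at its end, in the units of the state.
- ctrl.get_obs(): the state, without advancing time (a new reading comes with each control period).
- eyes.camera(name): name is "scene" or "top"; returns a dict with "frame" (384x512x3 uint8, red, green, blue), "vertical_fov" (degrees; the focal length in pixels is half the picture's height over the tangent of half this angle, whatever the lens; pixels are square), "cx", "cy" (the principal point, pixels), "eye" and "attitude" of the camera in the world. Camera axes: x right, y down, z forward; pixel columns grow to the right and rows downward; lengths in m; the calibration is good to about 2 mm. A picture is of the moment at which its call begins. There is no depth.
- ctrl.hand_in(): hands the job in, once; it reports no verdict.
The state is a dict: "time_s": time; "qpos": joint angles; "joint_vel": joint speeds; "tau": joint torques, N m; "ee_pos": TCP position; "eef_rot": TCP orientation; "force": force on the tool from outside, world axes, zero at the start; "moment": the same for the moment, N m; "grip_width": finger opening in m.
Only numpy, scipy, OpenCV 4.12 (cv2) and the standard library are available. Lean on these libraries where they do the work, as an engineer would, in place of code of your own. Each camera call takes 0.05 s, during which the arm holds its last target.

## Working session

There is one attempt and no reset: what is moved stays moved. The work goes in short steps, Python scripts to look and compute and a tool call to move; the robot and the scene stay as the last step left them, time stands still between calls to the robot, and variables do not carry over. Pictures are saved under pics/ and viewed, and the job is handed in when it is done.

Besides the shell and the picture viewer there is one more tool, called after ">>>" in YAML: its name, and indented under it one key for each argument. jog_arm: Moves the arm, as the interface text tells. Its arguments: {"type":"object","properties":{"moves":{"type":"array","items":{"type":"array"}},"squeeze":{"type":"number"}},"required":["moves"]}

```bash
mkdir -p pics; ls
cat > h.py <<'E'
import numpy as np, cv2
from station import ctrl, eyes
def snap(n,fn=None):
    c=eyes.camera(n)
    if fn: cv2.imwrite('pics/'+fn,c['frame'][:,:,::-1])
    return c
E
python3 - <<'E'
from h import *
for n in ('scene','top'):
    c=snap(n,n+'0.png'); print({k:v for k,v in c.items() if k!='frame'})
print(ctrl.get_obs())
E
```

```text
pics
{'vertical_fov': 43.16718766053532, 'cx': 263.110902204086, 'cy': 187.4211000732339, 'eye': array([1.18690872, 1.0427613 , 0.99371218]), 'attitude': array([-2.20104044, -0.01914577,  2.62821209])}
{'vertical_fov': 56.19048631656299, 'cx': 250.75224112669287, 'cy': 189.84326658102518, 'eye': array([ 0.41474758, -0.05485548,  0.97461097]), 'attitude': array([-2.97520081e+00,  7.75387727e-04, -1.55313925e+00])}
{'time_s': 0.1, 'qpos': array([ 1.08438892e+00,  3.00383451e-01,  1.52153863e+00,  3.46617211e-05,
        1.32071074e+00, -6.65911571e-02]), 'joint_vel': array([-0.00139844, -0.00156286, -0.00151257,  0.00113034,  0.00021787,
       -0.00131313]), 'tau': array([ 2.23722054e-03, -5.32651806e+01, -3.53275144e+01,  7.10355537e-02,
        2.35978479e-02, -9.18530054e-05]), 'ee_pos': array([0.22405055, 0.5020265 , 0.20495237]), 'eef_rot': array([-3.14055703e+00, -1.02714391e-04,  2.72176776e+00]), 'force': array([-0.48299995,  0.21140087,  0.33987564]), 'moment': array([ 0.01443561, -0.00114376, -0.03181978]), 'grip_width': 0.09375736250755427}
```

View pics/scene0.png

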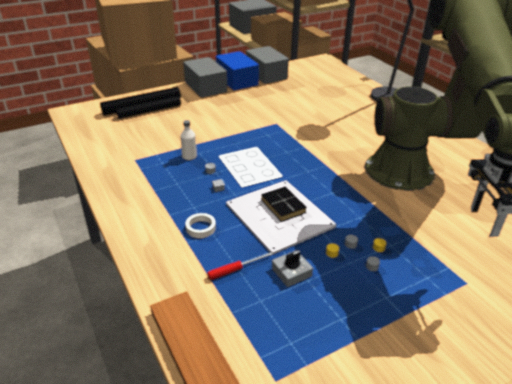

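View pics/top0.png

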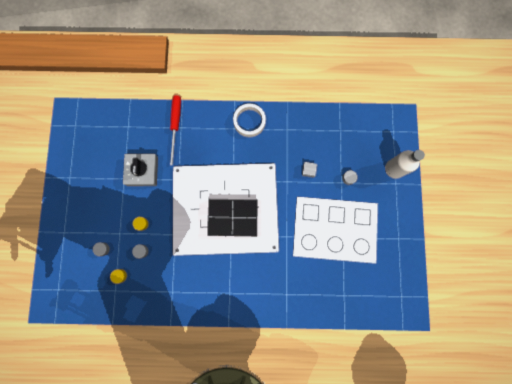

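Run:
```python
import cv2,numpy as np
t=cv2.imread('pics/top0.png'); s=cv2.imread('pics/scene0.png')
cv2.imwrite('pics/z1.png',np.vstack([cv2.resize(t[140:290,85:285],(800,600),interpolation=cv2.INTER_CUBIC)]))
cv2.imwrite('pics/z2.png',cv2.resize(t[140:290,285:435],(600,600),interpolation=cv2.INTER_CUBIC))
cv2.imwrite('pics/z3.png',cv2.resize(s[120:290,140:395],(800,533),interpolation=cv2.INTER_CUBIC))
```

```text
(no output)
```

View pics/z1.png

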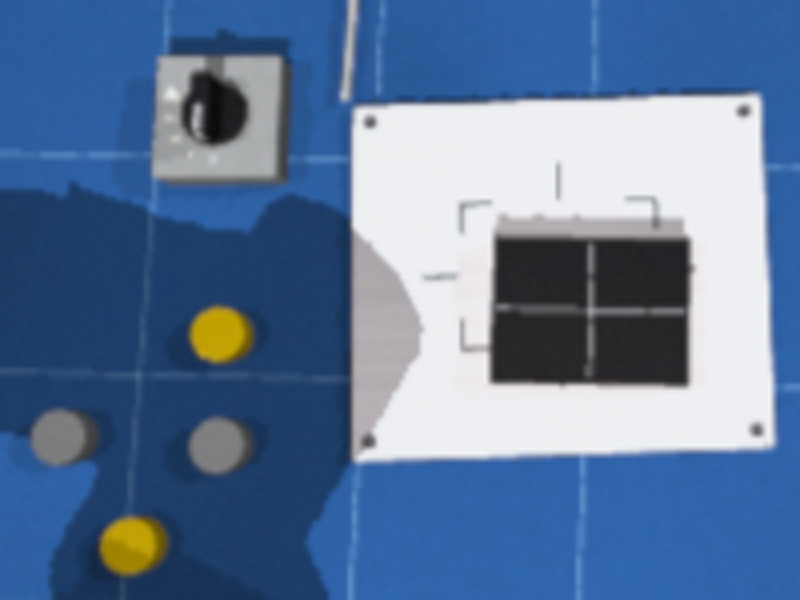

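View pics/z2.png

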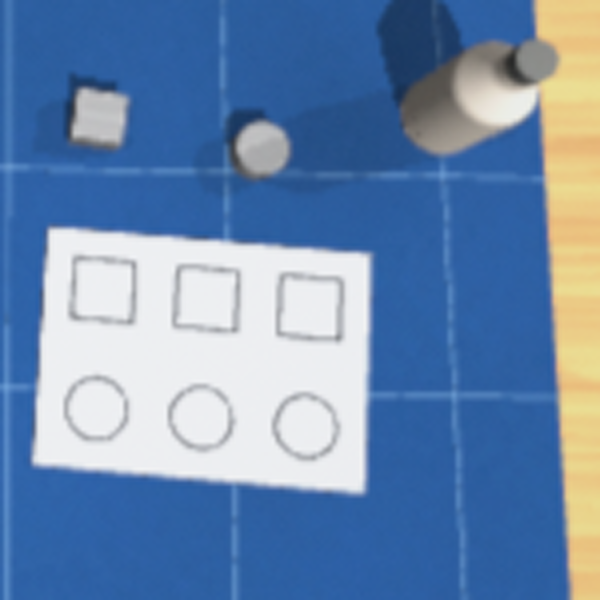

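View pics/z3.png

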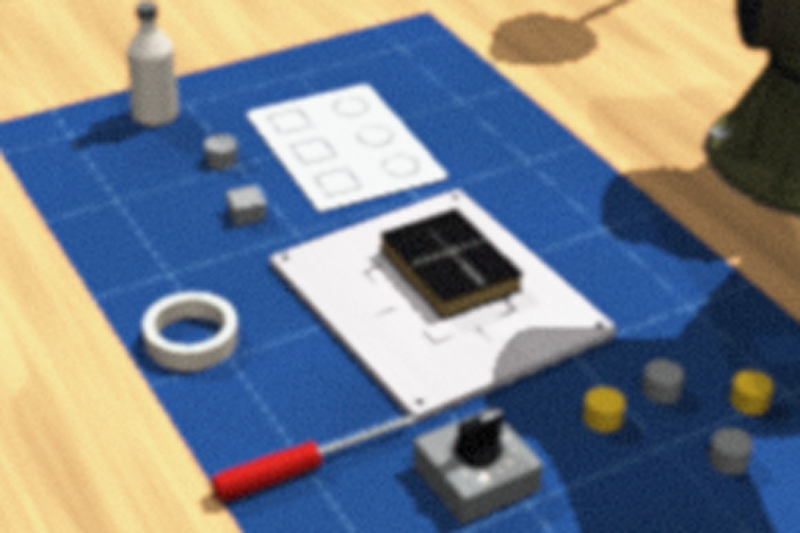

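```bash
cat >> h.py <<'E'
from scipy.spatial.transform import Rotation as Ro
def cam(c):
    f=c['frame'].shape[0]/2/np.tan(np.radians(c['vertical_fov'])/2)
    R=Ro.from_euler('xyz',c['attitude']).as_matrix()
    return f,R
def ray(c,px,z):
    f,R=cam(c); px=np.atleast_2d(np.asarray(px,float))
    d=np.c_[(px[:,0]-c['cx'])/f,(px[:,1]-c['cy'])/f,np.ones(len(px))]@R.T
    e=np.asarray(c['eye']); t=(z-e[2])/d[:,2]
    return (e+d*t[:,None])[:,:2]
def proj(c,P):
    f,R=cam(c); p=(np.atleast_2d(P)-c['eye'])@R
    return np.c_[p[:,0]/p[:,2]*f+c['cx'],p[:,1]/p[:,2]*f+c['cy']]
def masks(c):
    hsv=cv2.cvtColor(c['frame'],cv2.COLOR_RGB2HSV)
    return hsv
def quad(m,amin=50):
    cs,_=cv2.findContours(m.astype(np.uint8),cv2.RETR_EXTERNAL,cv2.CHAIN_APPROX_NONE)
    return [k for k in cs if cv2.contourArea(k)>amin]
E
python3 - <<'E'
from h import *
c=snap('top'); hsv=masks(c); H,S,V=[hsv[...,i].astype(int) for i in range(3)]
m=((S<60)&(V>120)).astype(np.uint8); m[:90]=0;m[330:]=0
for k in quad(m,30):
    M=cv2.moments(k); u=[M['m10']/M['m00'],M['m01']/M['m00']]
    r=cv2.minAreaRect(k); b=cv2.boxPoints(r)
    print('white',np.round(u,1),cv2.contourArea(k),np.round(r[1],1))
    if cv2.contourArea(k)>2000:
        q=cv2.approxPolyDP(k,8,True)[:,0]; 
        for z in(0.003,0.012):
            P=ray(c,q,z); print(z,np.round(P,4).tolist(),np.round(np.linalg.norm(P-np.roll(P,-1,0),axis=1),4))
m=((V<60)).astype(np.uint8); m[:150]=0; m[260:]=0; m[:,:180]=0;m[:,280:]=0
for k in quad(m,300):
    q=cv2.approxPolyDP(k,5,True)[:,0]; P=ray(c,q,.038); print('panel',q.tolist(),np.round(P,4).tolist(),np.round(np.linalg.norm(P-np.roll(P,-1,0),axis=1),4),P.mean(0))
m=(H>95)&(H<125)&(S>100)
ys,xs=np.where(m); 
q=np.array([[55,98],[416,104],[429,330],[29,322]]); print(ray(c,q,0.0))
E
```

```text
white [138.6 250.8] 102.5 [12. 11.]
white [ 98.8 249.1] 100.5 [11.2 12.1]
white [335.5 229.6] 4792.0 [83.7 60. ]
0.003 [[0.5603, -0.1778], [0.4043, -0.1666], [0.3898, -0.3838], [0.5476, -0.3927]] [0.1564 0.2176 0.158  0.2153]
0.012 [[0.5589, -0.1767], [0.4044, -0.1656], [0.3901, -0.3807], [0.5463, -0.3896]] [0.155  0.2156 0.1565 0.2133]
white [350.1 176.6] 124.0 [13. 12.]
white [224.6 209.2] 9090.5 [ 89.  105.6]
0.003 [[0.6517, -0.1144], [0.6411, 0.1626], [0.4012, 0.1525], [0.414, -0.124]] [0.2772 0.2401 0.2768 0.2379]
0.012 [[0.6495, -0.1138], [0.639, 0.1606], [0.4014, 0.1506], [0.414, -0.1234]] [0.2746 0.2379 0.2743 0.2357]
white [309.4 168.8] 141.5 [12.6 13.2]
white [139.  170.4] 603.0 [30. 31.]
white [406.6 164. ] 452.0 [20.5 40.3]
white [172.4 147. ] 43.0 [ 2.3 34.2]
white [249.  119.6] 828.5 [33. 32.]
panel [[234, 219], [233, 234], [255, 235], [255, 219]] [[0.4942, -0.0091], [0.4554, -0.0075], [0.4538, -0.0644], [0.4952, -0.0638]] [0.0389 0.057  0.0414 0.0547] [ 0.47464982 -0.03618735]
panel [[209, 218], [209, 234], [230, 234], [231, 219]] [[0.4957, 0.0561], [0.4543, 0.0546], [0.4552, 0.0003], [0.4941, -0.0013]] [0.0414 0.0543 0.0389 0.0574] [0.4748237  0.02745015]
panel [[234, 200], [235, 216], [256, 215], [256, 201]] [[0.5442, -0.0078], [0.5021, -0.0115], [0.5057, -0.0662], [0.5425, -0.0657]] [0.0422 0.0549 0.0369 0.0579] [ 0.52362388 -0.03779339]
panel [[210, 200], [210, 215], [231, 215], [231, 200]] [[0.5431, 0.0553], [0.5036, 0.0538], [0.5045, -0.001], [0.544, 0.0001]] [0.0395 0.0548 0.0395 0.0552] [0.52380144 0.02704834]
[[ 0.83598081  0.51566694]
 [ 0.83571516 -0.51959002]
 [ 0.22010729 -0.51714231]
 [ 0.22140005  0.5167502 ]]
```

Run:
```python
from h import *
c=snap('top'); hsv=masks(c); H,S,V=[hsv[...,i].astype(int) for i in range(3)]
m=(H>95)&(H<130)&(S>90)
def edge(col,lo,hi,axis,first=True):
    pts=[]
    for i in range(lo,hi,12):
        line=(m[:,i] if axis==0 else m[i,:]).astype(int)
        idx=np.where(line)[0]
        # require run
        run=[j for j in idx if line[j:j+5].sum()==5] if first else [j for j in idx if line[max(j-4,0):j+1].sum()==5]
        pts.append((i,(run[0] if first else run[-1])))
    p=np.array(pts,float); k=np.polyfit(p[:,0],p[:,1],1); return p[:,1]-np.polyval(k,p[:,0]),k
for n,a in (('top',(0,65,410,0,True)),('bot',(0,40,420,0,False)),('left',(0,105,315,1,True)),('right',(0,110,325,1,False))):
    r,k=edge(*a); print(n,np.round(r,1),k)
```

```text
top [-4.9 -4.  -4.1 -4.2 -4.2 -3.3 -3.4 -3.5 -3.6 53.3 -2.8 -2.8 -2.9 -3.
 -3.1  6.8  8.7 -2.4 -2.4 -1.5 -1.6 -1.7 -1.8 -1.9 -1.  -1.1 -1.1 -1.2
 -1.3] [7.18390805e-03 1.02429598e+02]
bot [ 0.1 -0.1 -0.4  0.4  0.1 -0.1 -0.4  0.4  0.2 -0.1 -0.3  0.4  0.2 -0.1
 -0.3  0.5  0.2 -0.  -0.3 -0.5  0.3  0.  -0.2 -0.5  0.3  0.  -0.2 -0.4
  0.3  0.1 -0.2  0.6] [2.02071114e-02 3.21089443e+02]
left [-0.   0.4 -0.2  0.2 -0.4 -0.   0.4 -0.2  0.2 -0.4 -0.   0.4 -0.2  0.2
 -0.4  0.   0.4 -0.2] [-0.11695906 66.32163743]
right [  7.4   7.2   7.    6.7 -21.5 -29.8   5.    3.7   3.5   3.3   3.    1.8
   1.5   1.3   1.1  -0.2  -0.4  -0.7] [1.03371173e-01 3.96196422e+02]
```

```bash
cat >> h.py <<'E'
def pieces(c,roi=None,lo=70,verbose=True):
    """grey blobs on mat: silhouette centroid at z=.012"""
    K=6
    im=cv2.resize(c['frame'],None,fx=K,fy=K,interpolation=cv2.INTER_CUBIC)
    hsv=cv2.cvtColor(im,cv2.COLOR_RGB2HSV); S=hsv[...,1];V=hsv[...,2]
    m=((S<75)&(V>lo)).astype(np.uint8)
    out=[]
    for k in quad(m,60*K*K):
        a=cv2.contourArea(k)/K/K
        if a>260: continue
        M=cv2.moments(k); u=np.array([M['m10'],M['m01']])/M['m00']; u=(u+.5)/K-.5
        r=cv2.minAreaRect(k); P=ray(c,u,.012)[0]
        kk=(k[:,0]+.5)/K-.5; Q=ray(c,kk,.024).astype(np.float32); r2=cv2.minAreaRect(Q*1000)
        if not(.2<P[0]<.85 and abs(P[1])<.52): continue
        out.append((u,P,a,r2))
        if verbose: print('px',np.round(u,1),'P',np.round(P,4),'area',round(a,1),'box',np.round(r2[1],1),round(r2[2],1),'fill',round(cv2.contourArea((Q*1000))/(r2[1][0]*r2[1][1]),2))
    return out
E
python3 - <<'E'
from h import *
c=snap('top'); pieces(c)
K=6
def z(x0,y0,x1,y1,fn,K=8):
    cv2.imwrite('pics/'+fn,cv2.resize(c['frame'][y0:y1,x0:x1,::-1],None,fx=K,fy=K,interpolation=cv2.INTER_CUBIC))
z(185,172,285,247,'panel1.png')
z(285,190,385,265,'tray1.png')
z(115,145,165,190,'knob1.png',12)
z(295,155,365,190,'pc1.png',11)
E
```

```text
px [139.3 251. ] P [0.4077 0.2399] area 167.3 box [36.  41.4] 1.0 fill 0.75
px [ 99.7 248.7] P [0.4116 0.3451] area 158.2 box [35.2 37.4] 4.8 fill 0.81
px [349.6 177. ] P [ 0.6166 -0.3204] area 162.4 box [38.  40.8] 63.3 fill 0.78
px [309.1 169.1] P [ 0.6369 -0.2101] area 183.5 box [37.2 40. ] 81.5 fill 0.92
px [172.4 146.9] P [0.6932 0.168 ] area 83.7 box [10.2 99.7] 89.4 fill 0.64
```

View pics/panel1.png

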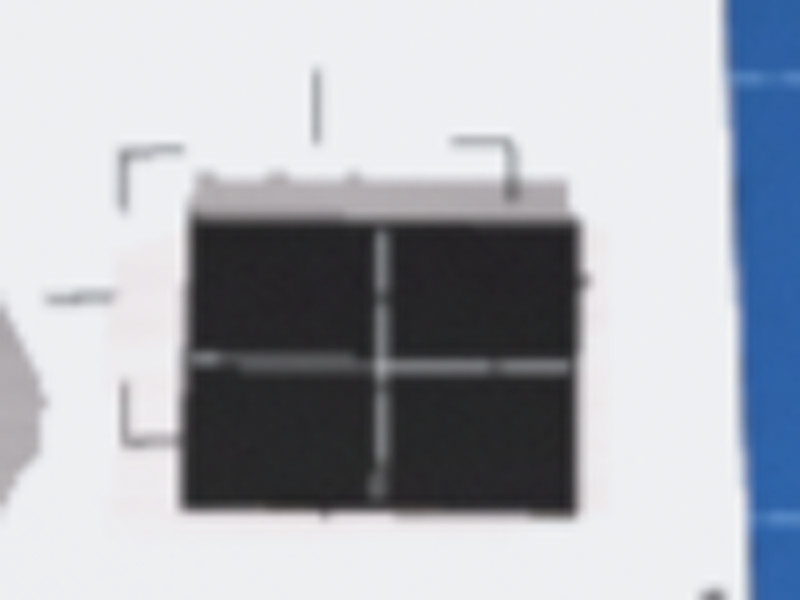

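View pics/tray1.png

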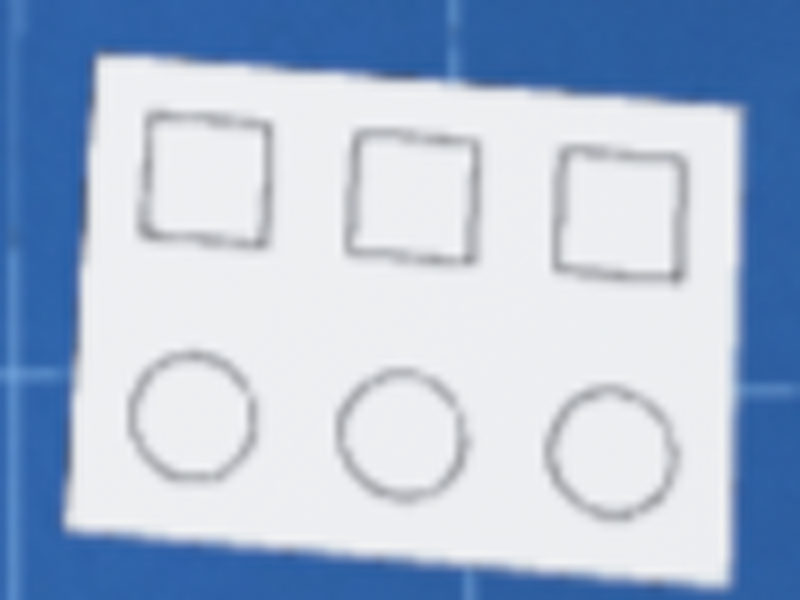

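View pics/knob1.png

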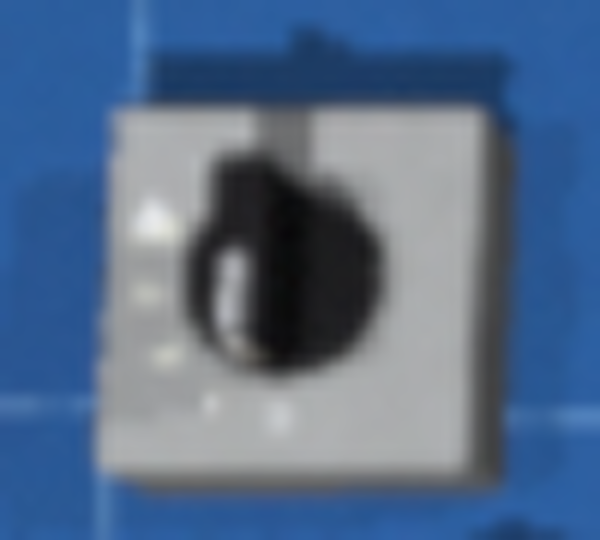

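View pics/pc1.png

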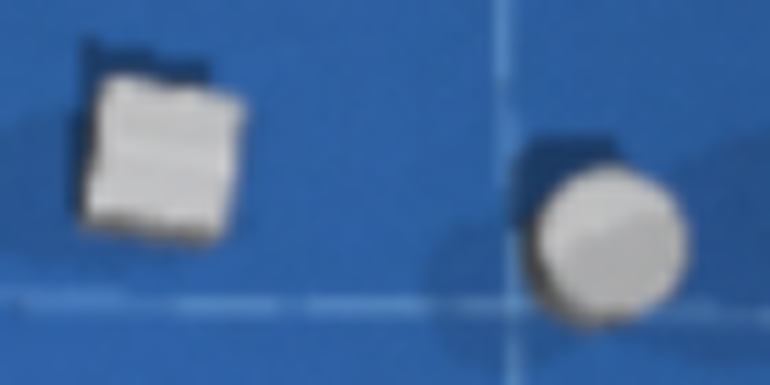

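```bash
cat >> h.py <<'E'
def up(p,x0,y0,K): return np.c_[(np.asarray(p,float)[:,0]+.5)/K-.5+x0,(np.asarray(p,float)[:,1]+.5)/K-.5+y0]
def rectfit(P,L):  # fit rigid model L to P
    P=np.asarray(P);L=np.asarray(L); a=P-P.mean(0); b=L-L.mean(0)
    th=np.arctan2((b[:,0]*a[:,1]-b[:,1]*a[:,0]).sum(),(a*b).sum()); R=np.array([[np.cos(th),-np.sin(th)],[np.sin(th),np.cos(th)]])
    t=P.mean(0)-R@L.mean(0); return t,th,P-(L@R.T+t)
E
python3 - <<'E'
from h import *
c=snap('top')
# mark corners TL=( +x,+y), TR=(+x,-y), BL=(-x,+y); top tick outer x, left tick
p=up([(122,151),(513,140),(125,442)],185,172,8); P=ray(c,p,.012)
t,th,r=rectfit(P,[(.048,.065),(.048,-.065),(-.048,.065)]); print('mark',t,th,(r*1000).round(1))
print('ticks',ray(c,up([(316,69),(316,145),(45,298),(115,296)],185,172,8),.012))
p=up([(192,219),(580,222),(182,508),(577,515)],185,172,8); P=ray(c,p,.038)
t,th,r=rectfit(P,[(.048,.065),(.048,-.065),(-.048,.065),(-.048,-.065)]); print('panel',t,th,(r*1000).round(1))
print('cross',ray(c,up([(381,364),(381,232),(379,495),(195,357),(570,367)],185,172,8),.038))
q=up([(193,416),(402,436),(612,453),(206,180),(413,197),(620,214)],285,190,8); P=ray(c,q,.003)
t,th,r=rectfit(P,[(-.04,.07),(-.04,0),(-.04,-.07),(.04,.07),(.04,0),(.04,-.07)]); print('tray',t,th,(r*1000).round(1)); print(P.round(4))
print('box',ray(c,up([(115,107),(487,107),(470,470),(98,468)],115,145,12),.034))
print('ticks,wedge',ray(c,up([(277,418),(210,405),(165,355),(145,293),(153,220)],115,145,12),.034))
print('skirt', ray(c,up([(188,285),(385,265),(285,375)],115,145,12),.042))
print('pointer',ray(c,up([(235,255),(240,345)],115,145,12),.072))
print('barend',ray(c,up([(240,160)],115,145,12),.072))
# block top corners at .024
P=ray(c,up([(105,78),(245,100),(222,232),(88,212)],295,155,11),.024); print('block',P.mean(0),P, np.linalg.norm(P-np.roll(P,-1,0),axis=1))
d=P-np.roll(P,-1,0); print(np.degrees(np.arctan2(d[:,1],d[:,0])))
P=ray(c,up([(612,243)],295,155,11),.024); print('disc',P)
E
```

```text
mark [0.52666343 0.0186362 ] 0.04904672746572755 [[ 0.9  1. ]
 [ 0.6 -1.7]
 [-1.5  0.7]]
ticks [[0.60178941 0.02197262]
 [0.57553359 0.02118608]
 [0.52177563 0.11075506]
 [0.52286498 0.08724236]]
panel [ 0.49895609 -0.00479378] 0.004472178793852454 [[-0.8 -1.3]
 [-0.2  1.2]
 [ 0.8 -1.1]
 [ 0.2  1.2]]
cross [[ 0.49920043 -0.00422044]
 [ 0.54259815 -0.00308287]
 [ 0.45676808 -0.00468545]
 [ 0.50041866  0.05648721]
 [ 0.499305   -0.06583028]]
tray [ 0.47521301 -0.28103477] -0.06695597378265722 [[ 0.4 -0.1]
 [-0.3  0. ]
 [-0.  -0. ]
 [-0.2  0.1]
 [-0.  -0. ]
 [ 0.1 -0. ]]
[[ 0.4404 -0.2086]
 [ 0.435  -0.2783]
 [ 0.4306 -0.3482]
 [ 0.5196 -0.2137]
 [ 0.5151 -0.2837]
 [ 0.5106 -0.3536]]
box [[0.66623734 0.29207592]
 [0.66769691 0.20841637]
 [0.58470202 0.20706396]
 [0.58370786 0.28957277]]
ticks,wedge [[0.5956865  0.25067103]
 [0.59836678 0.26576865]
 [0.60953033 0.27661178]
 [0.62357407 0.28212397]
 [0.64032095 0.28158494]]
skirt [[0.62377604 0.26987221]
 [0.6290731  0.22655055]
 [0.6038348  0.24698171]]
pointer [[0.62381331 0.24982475]
 [0.60412296 0.2473476 ]]
barend [[0.64478817 0.25024523]]
block [ 0.63526458 -0.20937489] [[ 0.65455703 -0.19475157]
 [ 0.64958309 -0.22923206]
 [ 0.6162403  -0.22316921]
 [ 0.62067791 -0.19034673]] [0.03483739 0.03388953 0.03312111 0.03416427]
[ 81.79150026 -10.30571909 -97.6997198  172.59215233]
disc [[ 0.61515919 -0.31870019]]
```

>>> jog_arm:
  moves:
    - [[40,-30,-20],[0,0,1],60]
    - [[75,-60,-40],[0,0,2],60]
    - [[110,-90,-60],[0,0,3],60]
    - [[145,-120,-80],[0,0,4],60]
    - [[170,-145,-90],[0,0,4.81],60]
  squeeze: 25

```text
time_s: 0.72
ee_pos: [0.3724, 0.3768, 0.1255]
eef_rot: [-3.141, -0.0, -3.137]
force: [0.9, 0.8, 1.0]
grip_width: 0.0643
```

>>> jog_arm:
  moves:
    - [[17,-12,-40],[0,0,0],60]
    - [[17,-12,-40],[0,0,0],60]

```text
time_s: 0.88
ee_pos: [0.3892, 0.3625, 0.0816]
eef_rot: [-3.137, -0.005, 3.138]
force: [-0.7, -0.0, -2.2]
grip_width: 0.0598
```

>>> jog_arm:
  moves:
    - [[0,0,0],[0,0,0],60]
    - [[0,0,0],[0,0,0],60]

```text
time_s: 1.05
ee_pos: [0.3883, 0.3669, 0.0874]
eef_rot: [3.141, 0.0, 3.141]
force: [-0.7, -0.2, 0.5]
grip_width: 0.0602
```

Run:
```python
from h import *
print(ctrl.get_obs()['ee_pos'],ctrl.get_obs()['qpos'])
s=snap('scene','s1.png'); t=snap('top','t1.png')
cv2.imwrite('pics/a1.png',np.hstack([cv2.resize(s['frame'][170:310,300:440,::-1],(400,400)),cv2.resize(t['frame'][190:300,60:170,::-1],(400,400))]))
```

```text
[0.38834188 0.36688387 0.08735535] [ 6.88339641e-01  3.93866068e-01  1.68902334e+00  2.06337686e-04
  1.05819800e+00 -8.82335385e-01]
```

View pics/a1.png

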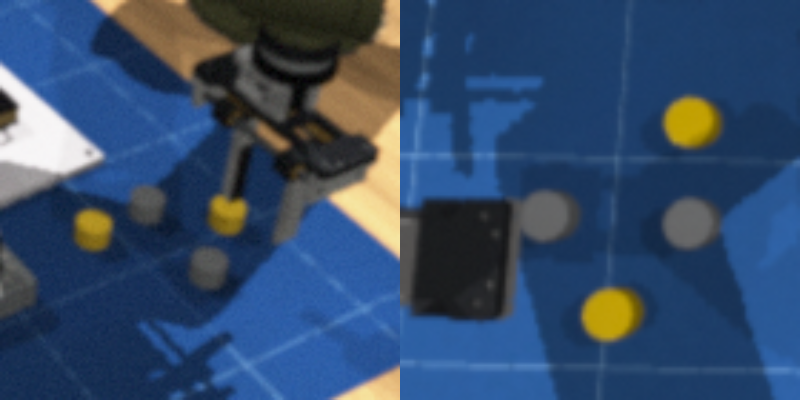

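>>> jog_arm:
  moves:
    - [[23,-22,-30],[0,0,0],60]
    - [[23,-22,-55],[0,0,0],60]
    - [[23,-22,-75],[0,0,0],60]
    - [[23,-22,-83],[0,0,0],60]
    - [[23,-22,-83],[0,0,0],60]

```text
time_s: 1.57
ee_pos: [0.4107, 0.3446, 0.003]
eef_rot: [-3.141, -0.001, -3.141]
force: [-1.0, 0.1, 0.0]
grip_width: 0.0598
```

>>> jog_arm:
  moves:
    - [[0,0,1],[0,0,0],30]
    - [[0,0,1],[0,0,0],30]
    - [[0,0,1],[0,0,0],30]
    - [[0,0,1],[0,0,0],30]

```text
time_s: 1.9
ee_pos: [0.4118, 0.3446, 0.0056]
eef_rot: [3.141, 0.001, -3.141]
force: [-0.3, 0.1, 0.7]
grip_width: 0.0366
```

>>> jog_arm:
  moves:
    - [[0,0,30],[0,0,0],30]
    - [[0,0,60],[0,0,0],30]
    - [[0,0,60],[0,0,0],30]

```text
time_s: 2.15
ee_pos: [0.4135, 0.3458, 0.07]
eef_rot: [3.137, 0.006, -3.142]
force: [1.7, -0.4, 0.0]
grip_width: 0.0352
```

>>> jog_arm:
  moves:
    - [[1,-40,0],[0,0,-0.2],30]
    - [[3,-81,0],[0,0,-0.4],30]
    - [[5,-122,0],[0,0,-0.6],30]
    - [[7,-163,0],[0,0,-0.77],30]
    - [[9,-204,0],[0,0,-0.77],30]

```text
time_s: 2.57
ee_pos: [0.4201, 0.1385, 0.0646]
eef_rot: [3.141, 0.001, 3.074]
force: [0.7, -0.5, -1.6]
grip_width: 0.0356
```

>>> jog_arm:
  moves:
    - [[0,-41,0],[0,0,0],30]
    - [[0,-82,0],[0,0,0],30]
    - [[0,-123,0],[0,0,0],30]
    - [[0,-164,0],[0,0,0],30]
    - [[0,-205,0],[0,0,0],30]

```text
time_s: 2.98
ee_pos: [0.4201, -0.0667, 0.0647]
eef_rot: [-3.141, 0.001, 3.075]
force: [1.6, 0.5, -1.3]
grip_width: 0.0358
```

>>> jog_arm:
  moves:
    - [[0,-41,0],[0,0,0],30]
    - [[0,-82,0],[0,0,0],30]
    - [[0,-123,0],[0,0,0],30]
    - [[0,-164,0],[0,0,0],30]
    - [[0,-190,0],[0,0,0],30]

```text
time_s: 3.4
ee_pos: [0.4201, -0.2582, 0.0646]
eef_rot: [-3.141, 0.001, 3.073]
force: [0.3, 0.0, -1.4]
grip_width: 0.0354
```

Run:
```python
from h import *
o=ctrl.get_obs(); print(o['ee_pos'],o['eef_rot'],o['grip_width'],o['qpos'])
t=snap('top','t2.png')
```

```text
[ 0.42006948 -0.25820731  0.06462324] [-3.14079911e+00  8.39288118e-04  3.07269211e+00] 0.03544723815878833 [-6.25310523e-01  3.46260305e-01  1.82030159e+00 -2.78782897e-04
  9.73898993e-01 -2.12704940e+00]
```

View pics/t2.png

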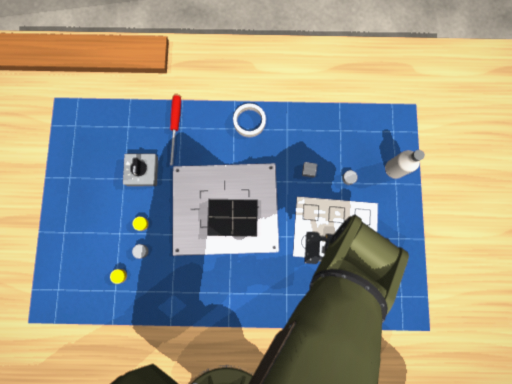

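>>> jog_arm:
  moves:
    - [[15,-20,-20],[0,0,0],30]
    - [[15,-20,-40],[0,0,0],30]
    - [[15,-20,-50],[0,0,0],30]
    - [[15,-20,-50],[0,0,0],30]

```text
time_s: 3.78
ee_pos: [0.4343, -0.2737, 0.0124]
eef_rot: [3.139, -0.003, 3.074]
force: [-0.5, 0.2, -1.3]
grip_width: 0.0355
```

>>> jog_arm:
  moves:
    - [[0,0,-2],[0,0,0],30]
    - [[0,0,-3],[0,0,0],30]

```text
time_s: 3.95
ee_pos: [0.4359, -0.2746, 0.0123]
eef_rot: [-3.141, 0.001, 3.075]
force: [0.8, 1.0, -1.8]
grip_width: 0.0355
```

>>> jog_arm:
  moves:
    - [[-1,-4,-2],[0,0,0],30]
    - [[-1,-4,-3],[0,0,0],30]
    - [[-1,-4,-3],[0,0,0],30]

```text
time_s: 4.2
ee_pos: [0.4347, -0.2791, 0.009]
eef_rot: [-3.141, 0.001, 3.074]
force: [0.2, -0.5, -1.4]
grip_width: 0.0355
```

>>> jog_arm:
  moves:
    - [[0,0,-1],[0,0,0],30]
    - [[0,0,-2],[0,0,0],30]
    - [[0,0,-2],[0,0,0],50]
    - [[0,0,-2],[0,0,0],50]
    - [[0,0,-2],[0,0,0],50]

```text
time_s: 4.62
ee_pos: [0.4345, -0.2788, 0.0066]
eef_rot: [-3.142, 0.0, 3.074]
force: [-0.6, 0.5, -0.6]
grip_width: 0.0495
```

>>> jog_arm:
  moves:
    - [[0,0,20],[0,0,0],55]
    - [[0,0,60],[0,0,0],55]

```text
time_s: 4.78
ee_pos: [0.4326, -0.2774, 0.0636]
eef_rot: [3.138, -0.006, 3.074]
force: [0.9, -0.2, -0.6]
grip_width: 0.0545
```

Run:
```python
from h import *
c=snap('top'); s=snap('scene')
print('bottle base guess',ray(c,up([(437,118)],285,140,4),0.0))
# scene: bottle base bottom
print(ray(s,up([(155,118)],140,120,800/255.),0.0))
pieces(c)
```

```text
bottle base guess [[ 0.6436103  -0.44710855]]
[[ 0.65359904 -0.43406564]]
px [117.9 275.8] P [0.3428 0.2915] area 216.4 box [39.4 44.6] 4.7 fill 0.8
px [139.6 250.9] P [0.4078 0.2391] area 177.3 box [41.4 36.9] 82.5 fill 0.78
px [139.9 223.2] P [0.4808 0.2434] area 197.0 box [44.6 39.5] 77.1 fill 0.78
px [349.6 177.1] P [ 0.6164 -0.3204] area 163.6 box [37.8 41. ] 62.7 fill 0.78
px [309.2 169.2] P [ 0.6366 -0.2103] area 178.9 box [37.2 39. ] 81.3 fill 0.92
px [172.4 146.8] P [0.6934 0.1679] area 83.0 box [10.2 99.6] 89.4 fill 0.63
```

>>> jog_arm:
  moves:
    - [[30,-5,10],[0,0,-1.4],60]
    - [[60,-10,10],[0,0,-2.8],60]
    - [[90,-20,10],[0,0,-4.2],60]
    - [[120,-25,10],[0,0,-5.6],60]
    - [[140,-30,10],[0,0,-7],60]

```text
time_s: 5.3
ee_pos: [0.5765, -0.3088, 0.0759]
eef_rot: [3.141, 0.0, 2.458]
force: [-0.4, 0.1, 0.6]
grip_width: 0.0603
```

>>> jog_arm:
  moves:
    - [[10,-5,0],[0,0,-1.4],60]
    - [[25,-8,0],[0,0,-2.8],60]
    - [[40,-10,0],[0,0,-4.2],60]
    - [[40,-10,0],[0,0,-5.6],60]
    - [[40,-10,0],[0,0,-7],60]

```text
time_s: 5.72
ee_pos: [0.6149, -0.3186, 0.0754]
eef_rot: [-3.141, -0.001, 1.847]
force: [0.8, 0.4, -0.5]
grip_width: 0.0599
```

>>> jog_arm:
  moves:
    - [[0,0,0],[0,0,-1.4],60]
    - [[0,0,0],[0,0,-2.8],60]
    - [[0,0,0],[0,0,-4],60]
    - [[0,0,0],[0,0,-4],60]

```text
time_s: 6.05
ee_pos: [0.6144, -0.3187, 0.0759]
eef_rot: [-3.141, -0.0, 1.499]
force: [-0.2, 0.4, 0.1]
grip_width: 0.0598
```

>>> jog_arm:
  moves:
    - [[1,-1,-30],[0,0,0],60]
    - [[1,-1,-60],[0,0,0],60]
    - [[1,-1,-71],[0,0,0],60]
    - [[1,-1,-71],[0,0,0],60]

```text
time_s: 6.38
ee_pos: [0.6145, -0.3192, 0.0027]
eef_rot: [-3.138, -0.002, 1.506]
force: [-0.0, 0.1, -0.7]
grip_width: 0.0602
```

>>> jog_arm:
  moves:
    - [[0,0,0],[0,0,0],30]
    - [[0,0,0],[0,0,0],30]
    - [[0,0,0],[0,0,0],30]
    - [[0,0,0],[0,0,0],30]
    - [[0,0,0],[0,0,0],30]

```text
time_s: 6.8
ee_pos: [0.616, -0.32, 0.0065]
eef_rot: [3.14, 0.001, 1.504]
force: [-0.8, -0.4, 4.4]
grip_width: 0.0355
```

>>> jog_arm:
  moves:
    - [[0,0,30],[0,0,0],30]
    - [[0,0,65],[0,0,0],30]
    - [[-40,0,65],[0,0,0],30]
    - [[-80,-10,65],[0,0,0],30]
    - [[-120,-20,65],[0,0,0],30]

```text
time_s: 7.22
ee_pos: [0.4942, -0.3393, 0.0709]
eef_rot: [3.141, 0.001, 1.505]
force: [0.6, -0.9, -1.0]
grip_width: 0.0354
```

>>> jog_arm:
  moves:
    - [[-40,-9,0],[0,0,0],30]
    - [[-64,-9,-20],[0,0,0],30]
    - [[-64,-9,-45],[0,0,0],30]
    - [[-64,-9,-57],[0,0,0],30]
    - [[-64,-9,-57],[0,0,0],30]

```text
time_s: 7.63
ee_pos: [0.4307, -0.348, 0.0114]
eef_rot: [-3.139, -0.002, 1.503]
force: [0.2, 0.4, -1.3]
grip_width: 0.0353
```

>>> jog_arm:
  moves:
    - [[0,0,0],[0,0,0],30]
    - [[0,0,-2],[0,0,0],30]
    - [[0,0,-3],[0,0,0],30]
    - [[0,0,-4],[0,0,0],30]

```text
time_s: 7.97
ee_pos: [0.4322, -0.3489, 0.0101]
eef_rot: [3.141, 0.001, 1.504]
force: [0.5, 0.3, -0.3]
grip_width: 0.0354
```

>>> jog_arm:
  moves:
    - [[-1,0,-1],[0,0,0],30]
    - [[-1,0,-1],[0,0,0],50]
    - [[-1,0,-1],[0,0,0],50]
    - [[-1,0,-1],[0,0,0],50]

```text
time_s: 8.3
ee_pos: [0.4305, -0.3488, 0.0086]
eef_rot: [3.142, 0.0, 1.504]
force: [0.4, -0.5, -0.5]
grip_width: 0.0489
```

>>> jog_arm:
  moves:
    - [[0,0,20],[0,0,0],55]
    - [[0,0,60],[0,0,0],55]
    - [[40,10,66],[0,0,1.4],60]
    - [[80,30,66],[0,0,2.8],60]
    - [[110,50,66],[0,0,4.2],60]

```text
time_s: 8.72
ee_pos: [0.5424, -0.2989, 0.0758]
eef_rot: [3.14, 0.002, 1.874]
force: [0.3, 0.2, -0.6]
grip_width: 0.06
```

>>> jog_arm:
  moves:
    - [[30,30,0],[0,0,-1.3],60]
    - [[60,60,0],[0,0,-2.6],60]
    - [[92,88,0],[0,0,-3.9],60]
    - [[93,89,-10],[0,0,-5.16],60]
    - [[93,89,-10],[0,0,-5.16],60]

```text
time_s: 9.13
ee_pos: [0.634, -0.2075, 0.0624]
eef_rot: [-3.139, -0.001, 1.418]
force: [-0.6, -0.6, -0.5]
grip_width: 0.0601
```

Run:
```python
from h import *
o=ctrl.get_obs(); print(o['ee_pos'],o['eef_rot'],o['grip_width'])
t=snap('top','t3.png')
cv2.imwrite('pics/t3z.png',cv2.resize(t['frame'][140:280,280:420,::-1],(600,600),interpolation=cv2.INTER_CUBIC))
```

```text
[ 0.63399977 -0.20746741  0.06243431] [-3.13917983e+00 -5.22842985e-04  1.41775239e+00] 0.060117544631797575
```

View pics/t3z.png

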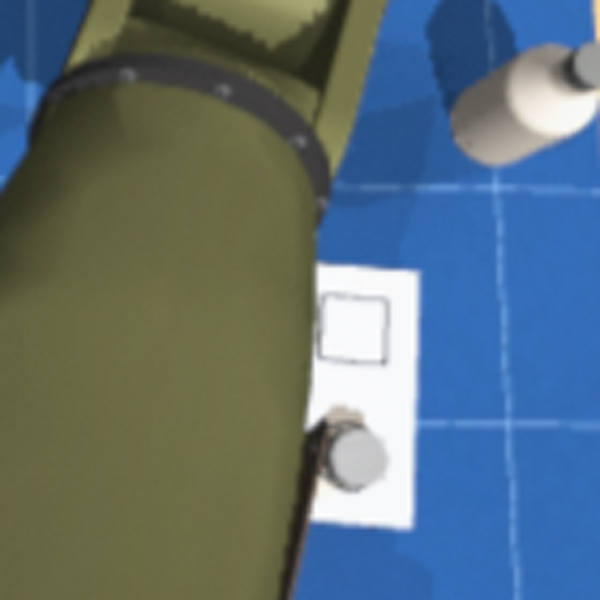

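>>> jog_arm:
  moves:
    - [[1,-2,-25],[0,0,0],60]
    - [[1,-2,-50],[0,0,0],60]
    - [[1,-2,-57],[0,0,0],60]
    - [[1,-2,-57],[0,0,0],60]

```text
time_s: 9.52
ee_pos: [0.6327, -0.2125, 0.0058]
eef_rot: [-3.138, -0.001, 1.421]
force: [-0.2, 0.3, 0.3]
grip_width: 0.0599
```

>>> jog_arm:
  moves:
    - [[0,0,0],[0,0,0],30]
    - [[0,0,0],[0,0,0],30]
    - [[0,0,0],[0,0,0],30]
    - [[0,0,0],[0,0,0],30]
    - [[0,0,0],[0,0,0],30]

```text
time_s: 9.93
ee_pos: [0.635, -0.2121, 0.0086]
eef_rot: [3.14, 0.0, 1.42]
force: [-0.3, -0.1, 5.5]
grip_width: 0.0338
```

>>> jog_arm:
  moves:
    - [[0,0,30],[0,0,0],30]
    - [[0,0,60],[0,0,0.5],30]
    - [[-40,0,65],[0,0,0.92],30]
    - [[-80,0,65],[0,0,0.92],30]
    - [[-116,-4,65],[0,0,0.92],30]

```text
time_s: 10.35
ee_pos: [0.5168, -0.2151, 0.0729]
eef_rot: [3.141, 0.0, 1.501]
force: [0.8, -0.3, -1.4]
grip_width: 0.0337
```

>>> jog_arm:
  moves:
    - [[3,0,-25],[0,0,0],30]
    - [[3,0,-45],[0,0,0],30]
    - [[3,0,-57],[0,0,0],30]
    - [[3,0,-59],[0,0,0],30]
    - [[3,0,-59],[0,0,0],30]

```text
time_s: 10.77
ee_pos: [0.5215, -0.2157, 0.0132]
eef_rot: [-3.141, -0.0, 1.5]
force: [0.6, -1.1, -1.1]
grip_width: 0.0341
```

>>> jog_arm:
  moves:
    - [[0,0,-1],[0,0,0],30]
    - [[0,0,-2],[0,0,0],30]
    - [[0,0,-2],[0,0,0],30]

```text
time_s: 11.02
ee_pos: [0.5219, -0.2159, 0.012]
eef_rot: [3.141, 0.0, 1.5]
force: [0.4, 0.2, -0.5]
grip_width: 0.0338
```

>>> jog_arm:
  moves:
    - [[-1,0,-1],[0,0,0],34]
    - [[-1,0,-1],[0,0,0],50]
    - [[-1,0,-1],[0,0,0],50]
    - [[-1,0,-1],[0,0,0],50]

```text
time_s: 11.35
ee_pos: [0.5205, -0.2158, 0.0106]
eef_rot: [-3.141, 0.0, 1.5]
force: [-0.2, 0.7, -0.9]
grip_width: 0.0494
```

>>> jog_arm:
  moves:
    - [[0,0,20],[0,0,0],55]
    - [[0,0,60],[0,0,0],55]
    - [[-20,40,66],[0,0,1.4],60]
    - [[-40,80,66],[0,0,2.8],60]
    - [[-60,120,66],[0,0,4.2],60]

```text
time_s: 11.77
ee_pos: [0.464, -0.1034, 0.077]
eef_rot: [3.141, 0.001, 1.871]
force: [1.0, 1.2, -0.6]
grip_width: 0.06
```

>>> jog_arm:
  moves:
    - [[-10,40,0],[0,0,1.4],60]
    - [[-20,80,0],[0,0,2.8],60]
    - [[-30,120,0],[0,0,4.2],60]
    - [[-40,160,0],[0,0,5.6],60]
    - [[-50,200,0],[0,0,7],60]

```text
time_s: 12.18
ee_pos: [0.4139, 0.0973, 0.0767]
eef_rot: [3.141, 0.0, 2.483]
force: [1.3, 0.0, -0.1]
grip_width: 0.06
```

Run:
```python
from h import *
o=ctrl.get_obs(); print(o['ee_pos'],o['eef_rot'],o['grip_width'])
t=snap('top','t4.png')
```

```text
[0.41390742 0.09730311 0.07674001] [3.14124263e+00 3.93045458e-04 2.48313682e+00] 0.05998261942909433
```

View pics/t4.png

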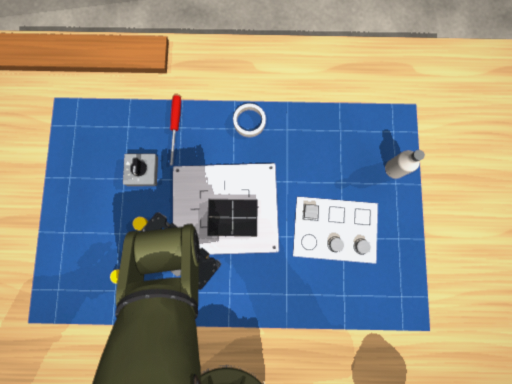

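>>> jog_arm:
  moves:
    - [[0,40,0],[0,0,1.4],60]
    - [[0,80,0],[0,0,2.8],60]
    - [[-4,120,0],[0,0,4.2],60]
    - [[-6,142,0],[0,0,5.6],60]
    - [[-6,142,0],[0,0,7],60]

```text
time_s: 12.65
ee_pos: [0.4082, 0.2411, 0.0765]
eef_rot: [3.141, 0.0, 3.098]
force: [0.5, -0.5, 0.5]
grip_width: 0.0601
```

>>> jog_arm:
  moves:
    - [[0,0,-10],[0,0,0.5],60]
    - [[0,0,-20],[0,0,0.5],60]

```text
time_s: 12.82
ee_pos: [0.4089, 0.2381, 0.0564]
eef_rot: [3.141, 0.001, 3.135]
force: [0.7, -0.5, 0.2]
grip_width: 0.0602
```

>>> jog_arm:
  moves:
    - [[-1,1,-25],[0,0,0],60]
    - [[-1,1,-45],[0,0,0],60]
    - [[-1,1,-51],[0,0,0],60]
    - [[-1,1,-51],[0,0,0],60]

```text
time_s: 13.15
ee_pos: [0.407, 0.238, 0.0041]
eef_rot: [-3.14, -0.003, 3.13]
force: [-0.0, -0.3, -0.1]
grip_width: 0.0598
```

>>> jog_arm:
  moves:
    - [[0,0,0],[0,0,0],30]
    - [[0,0,0],[0,0,0],30]
    - [[0,0,0],[0,0,0],30]
    - [[0,0,0],[0,0,0],30]
    - [[0,0,0],[0,0,0],30]

```text
time_s: 13.57
ee_pos: [0.4082, 0.2388, 0.0062]
eef_rot: [3.141, 0.001, 3.132]
force: [-0.8, -0.4, 6.2]
grip_width: 0.0354
```

>>> jog_arm:
  moves:
    - [[0,0,30],[0,0,0],30]
    - [[0,0,60],[0,0,0],30]
    - [[5,-40,65],[0,0,0],30]
    - [[10,-80,65],[0,0,-0.4],30]
    - [[15,-120,65],[0,0,-0.77],30]

```text
time_s: 13.98
ee_pos: [0.4228, 0.1176, 0.0713]
eef_rot: [3.141, 0.002, 3.065]
force: [0.8, -0.2, -0.8]
grip_width: 0.0355
```

>>> jog_arm:
  moves:
    - [[3,-41,0],[0,0,0],30]
    - [[6,-82,0],[0,0,0],30]
    - [[9,-123,0],[0,0,0],30]
    - [[12,-164,0],[0,0,0],30]
    - [[15,-205,0],[0,0,0],30]

```text
time_s: 14.4
ee_pos: [0.4375, -0.0884, 0.0708]
eef_rot: [-3.141, 0.001, 3.065]
force: [1.3, 0.2, -0.9]
grip_width: 0.0354
```

Target (0.4404, -0.2086).

>>> jog_arm:
  moves:
    - [[3,-40,0],[0,0,0],30]
    - [[3,-80,0],[0,0,0],30]
    - [[3,-120,-20],[0,0,0],30]
    - [[3,-120,-45],[0,0,0],30]
    - [[3,-120,-57],[0,0,0],30]

```text
time_s: 14.82
ee_pos: [0.4396, -0.2079, 0.0113]
eef_rot: [3.141, -0.002, 3.061]
force: [0.2, 1.1, -1.5]
grip_width: 0.0352
```

>>> jog_arm:
  moves:
    - [[0,0,0],[0,0,0],30]
    - [[0,0,-2],[0,0,0],30]
    - [[0,0,-3],[0,0,0],30]
    - [[0,0,-4],[0,0,0],30]

```text
time_s: 15.15
ee_pos: [0.4414, -0.2062, 0.0105]
eef_rot: [-3.141, 0.002, 3.065]
force: [-0.4, 0.1, -0.5]
grip_width: 0.0357
```

>>> jog_arm:
  moves:
    - [[-1,-2,-1],[0,0,0],35]
    - [[-1,-2,-1],[0,0,0],35]
    - [[-1,-2,-1],[0,0,0],50]
    - [[-1,-2,-1],[0,0,0],50]
    - [[-1,-2,-1],[0,0,0],50]

```text
time_s: 15.57
ee_pos: [0.4398, -0.2084, 0.0086]
eef_rot: [-3.141, 0.0, 3.065]
force: [0.9, 0.8, -0.4]
grip_width: 0.0491
```

>>> jog_arm:
  moves:
    - [[0,0,20],[0,0,0],55]
    - [[0,0,60],[0,0,0],70]
    - [[-40,40,60],[0,0,1],94]
    - [[-70,80,60],[0,0,1.3],94]
    - [[-90,120,60],[0,0,1.3],94]

```text
time_s: 15.98
ee_pos: [0.3614, -0.1099, 0.0685]
eef_rot: [-3.141, 0.0, -3.104]
force: [1.2, 1.5, 0.9]
grip_width: 0.0782
```

>>> jog_arm:
  moves:
    - [[-10,30,0],[0,0,0],94]
    - [[-20,60,0],[0,0,0],94]
    - [[-20,80,0],[0,0,0],94]
    - [[-20,80,0],[0,0,0],94]

```text
time_s: 16.32
ee_pos: [0.3424, -0.0283, 0.0687]
eef_rot: [3.141, 0.0, -3.103]
force: [0.4, -0.5, 1.0]
grip_width: 0.0936
```

Run:
```python
from h import *
o=ctrl.get_obs(); print(o['ee_pos'],o['eef_rot'],o['grip_width'])
c=snap('top','t5.png')
def z(x0,y0,x1,y1,fn,K=8):
    cv2.imwrite('pics/'+fn,cv2.resize(c['frame'][y0:y1,x0:x1,::-1],None,fx=K,fy=K,interpolation=cv2.INTER_CUBIC))
z(185,172,285,247,'panel5.png')
z(285,190,385,265,'tray5.png')
```

```text
[ 0.34242144 -0.02828489  0.068686  ] [ 3.14147400e+00  4.46095457e-04 -3.10273427e+00] 0.0936499206113095
```

View pics/panel5.png

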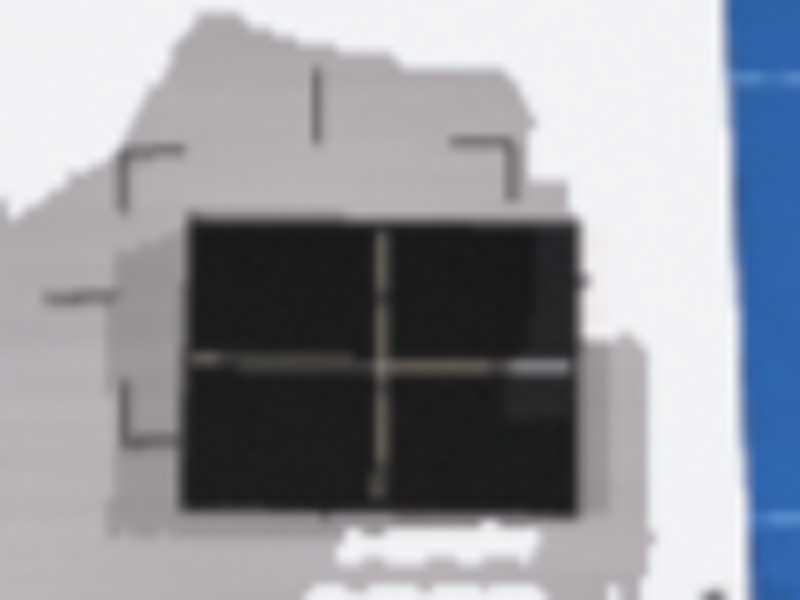

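View pics/tray5.png

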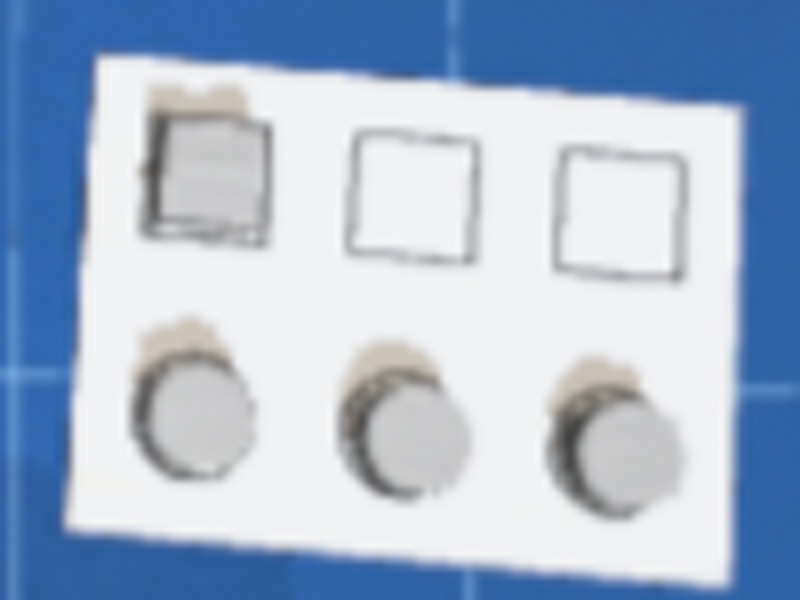

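Run:
```python
from h import *
c=snap('top')
P=ray(c,up([(202,417),(418,437),(632,456),(216,172)],285,190,8),.027)
Q=np.array([[ 0.4404,-0.2086],[0.435,-0.2783],[0.4306,-0.3482],[0.5196,-0.2137]])
print(((P-Q)*1000).round(1))
```

```text
[[-0.9  0.9]
 [-0.7  0.3]
 [-1.2  0.7]
 [ 0.2  0.6]]
```

>>> jog_arm:
  moves:
    - [[40,25,-10],[0,0,0.07],94]
    - [[70,25,-25],[0,0,0.07],94]
    - [[75,25,-40],[0,0,0.07],94]
    - [[75,25,-44],[0,0,0.07],94]
    - [[75,25,-44],[0,0,0.07],94]

```text
time_s: 16.83
ee_pos: [0.4169, -0.0062, 0.0233]
eef_rot: [3.141, -0.003, -3.1]
force: [-1.1, -0.5, 0.5]
grip_width: 0.0942
```

>>> jog_arm:
  moves:
    - [[3,0,-1],[0,0,0],94]
    - [[6,0,-1],[0,0,0],94]
    - [[9,0,-1],[0,0,0],94]
    - [[12,0,-1],[0,0,0],94]
    - [[15,0,-1],[0,0,0],94]

```text
time_s: 17.25
ee_pos: [0.4335, -0.0057, 0.024]
eef_rot: [-3.141, 0.001, -3.099]
force: [-0.8, -0.2, 0.8]
grip_width: 0.0938
```

>>> jog_arm:
  moves:
    - [[3,0,0],[0,0,0],94]
    - [[6,0,0],[0,0,0],94]
    - [[9,0,0],[0,0,0],94]
    - [[12,0,0],[0,0,0],94]
    - [[15,0,0],[0,0,0],94]

```text
time_s: 17.67
ee_pos: [0.448, -0.0055, 0.0234]
eef_rot: [3.142, -0.001, -3.099]
force: [-2.7, -0.2, 2.0]
grip_width: 0.0942
```

>>> jog_arm:
  moves:
    - [[2,0,0],[0,0,0],94]
    - [[4,0,0],[0,0,0],94]
    - [[6,0,0],[0,0,0],94]
    - [[8,0,0],[0,0,0],94]
    - [[10,0,0],[0,0,0],94]

```text
time_s: 18.08
ee_pos: [0.4581, -0.0055, 0.0234]
eef_rot: [3.142, -0.0, -3.099]
force: [-1.4, -0.6, -0.8]
grip_width: 0.0941
```

Run:
```python
from h import *
o=ctrl.get_obs(); print(o['ee_pos'],o['eef_rot'],o['force'])
c=snap('top','t6.png')
def z(x0,y0,x1,y1,fn,K=8):
    cv2.imwrite('pics/'+fn,cv2.resize(c['frame'][y0:y1,x0:x1,::-1],None,fx=K,fy=K,interpolation=cv2.INTER_CUBIC))
z(185,172,285,247,'panel6.png')
```

```text
[ 0.45809575 -0.00553577  0.02338013] [ 3.14156215e+00 -1.37234734e-04 -3.09889726e+00] [-1.36020742 -0.56765149 -0.82858877]
```

View pics/panel6.png

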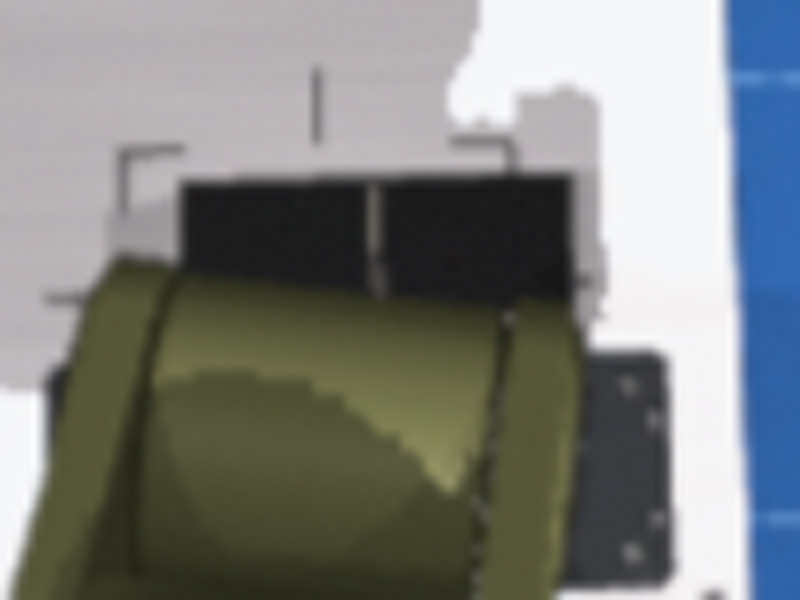

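Run:
```python
from h import *
c=snap('top')
P=ray(c,up([(183,182),(571,175)],185,172,8),.038); m=P.mean(0); d=P[1]-P[0]
print(P,m,'yaw',np.arctan2(d[0],-d[1]))
th=.045; C=np.array([.5266,.0188]); e=(C-m)@np.array([np.cos(th),np.sin(th)])+.048; print('remaining x',e)
print('face from TCP', m[0]-.096)
```

```text
[[ 0.5580671   0.06257155]
 [ 0.56264231 -0.065189  ]] [ 0.56035471 -0.00130873] yaw 0.03579547229893801
remaining x 0.015184051872676713
face from TCP 0.4643547063314085
```

>>> jog_arm:
  moves:
    - [[3,0,0],[0,0,0],94]
    - [[6,0,0],[0,0,0],94]
    - [[9,0,0],[0,0,0],94]
    - [[11,0,0],[0,0,0],94]
    - [[13,0,0],[0,0,0],94]

```text
time_s: 18.6
ee_pos: [0.4712, -0.0056, 0.0235]
eef_rot: [-3.142, -0.0, -3.099]
force: [-1.6, 0.5, 0.9]
grip_width: 0.0943
```

>>> jog_arm:
  moves:
    - [[-5,0,0],[0,0,0],94]
    - [[-25,0,0],[0,0,0],94]
    - [[-40,0,20],[0,0,0],80]
    - [[-60,-20,50],[0,0,0],70]
    - [[-60,-60,60],[0,0,-1.4],70]

```text
time_s: 19.02
ee_pos: [0.4094, -0.0641, 0.0861]
eef_rot: [-3.142, 0.002, 3.068]
force: [0.7, -0.1, 0.7]
grip_width: 0.077
```

>>> jog_arm:
  moves:
    - [[0,-40,0],[0,0,-1.4],70]
    - [[0,-80,0],[0,0,-2.8],70]
    - [[20,-100,0],[0,0,-4.2],70]
    - [[50,-110,0],[0,0,-5.6],70]
    - [[70,-110,0],[0,0,-7],70]

```text
time_s: 19.43
ee_pos: [0.4824, -0.1779, 0.0837]
eef_rot: [3.141, 0.002, 2.442]
force: [1.2, -0.2, -0.2]
grip_width: 0.0698
```

Run:
```python
from h import *
o=ctrl.get_obs(); print(o['ee_pos'],o['eef_rot'],o['force'])
c=snap('top','t7.png')
def z(x0,y0,x1,y1,fn,K=8):
    cv2.imwrite('pics/'+fn,cv2.resize(c['frame'][y0:y1,x0:x1,::-1],None,fx=K,fy=K,interpolation=cv2.INTER_CUBIC))
z(185,172,285,247,'panel7.png')
```

```text
[ 0.4823751  -0.17792106  0.08373818] [3.14117851e+00 1.77505783e-03 2.44226546e+00] [ 1.18709951 -0.17509227 -0.21924823]
```

View pics/panel7.png

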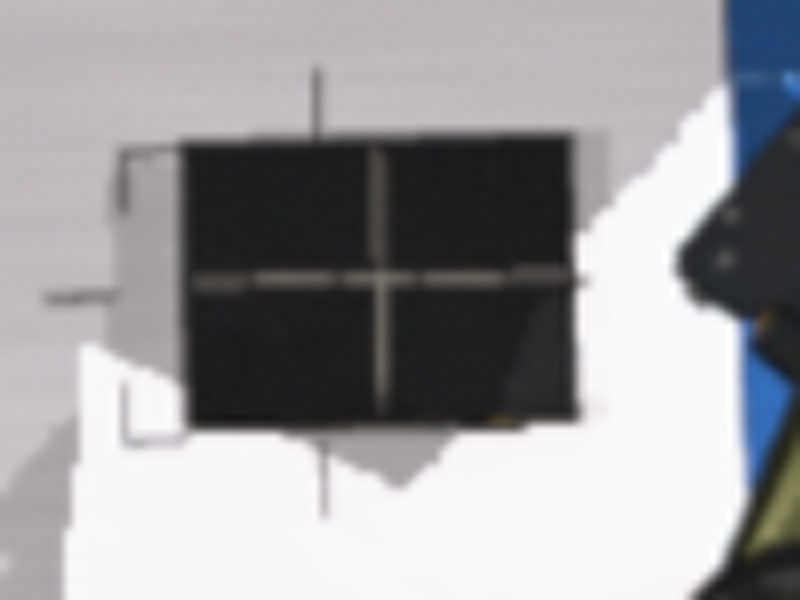

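View pics/t7.png

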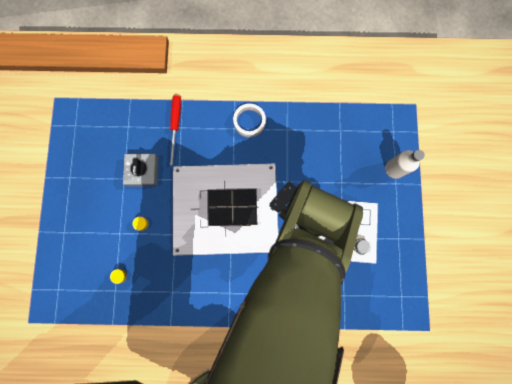

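Run:
```python
from h import *
c=snap('top')
T=ray(c,up([(316.5,69),(317,138),(323.5,445),(324,518)],185,172,8),.012); print(T.round(4))
k=np.polyfit(T[:,0],T[:,1],1); print('mark yaw from ticks',k[0],'y at .5266',np.polyval(k,.5266))
L=ray(c,up([(45,298.5),(112,296)],185,172,8),.012); print('left tick',L.round(4)); th=.045
print('cx from left tick', L[:,0]+(L[:,1]-.0188)*th)
# brackets centres of line: TL,TR,BL
p=up([(183,144),(573,134),(188,428),(578,420)],185,172,8); P=ray(c,p,.038)
t,th,r=rectfit(P,[(.048,.065),(.048,-.065),(-.048,.065),(-.048,-.065)]); print('panel',t,th,(r*1000).round(1))
X=ray(c,up([(380,279),(377,150),(382,410),(195,284),(570,273)],185,172,8),.038); print('cross',X.round(4))
print('yaws',(X[1,1]-X[2,1])/(X[1,0]-X[2,0]),-(X[3,0]-X[4,0])/(X[3,1]-X[4,1]))
```

```text
[[0.6018 0.0218]
 [0.5779 0.0209]
 [0.4742 0.0156]
 [0.45   0.0148]]
mark yaw from ticks 0.047762222190043925 y at .5266 0.01831373413334445
left tick [[0.5216 0.1107]
 [0.5228 0.0883]]
cx from left tick [0.52574436 0.52597256]
panel [ 0.52663124 -0.00334413] 0.041810503362300064 [[-1.1 -0.6]
 [-0.9  0.6]
 [ 1.3 -1.7]
 [ 0.7  1.6]]
cross [[ 0.5271 -0.0032]
 [ 0.5699 -0.001 ]
 [ 0.4842 -0.0049]
 [ 0.5244  0.0574]
 [ 0.5301 -0.0654]]
yaws 0.04543106902498591 0.04711201067443411
```

>>> jog_arm:
  moves:
    - [[20,20,0],[0,0,-1.4],70]
    - [[40,40,0],[0,0,-2.8],70]
    - [[47,70,0],[0,0,-4.2],70]
    - [[47,75,0],[0,0,-5.6],70]
    - [[47,75,0],[0,0,-7],70]

```text
time_s: 19.95
ee_pos: [0.5275, -0.0985, 0.0833]
eef_rot: [-3.141, -0.0, 1.84]
force: [-0.1, 0.0, -0.5]
grip_width: 0.0696
```

>>> jog_arm:
  moves:
    - [[0,0,0],[0,0,-1.3],70]
    - [[0,0,-10],[0,0,-2.44],70]
    - [[0,0,-30],[0,0,-2.44],70]
    - [[0,0,-50],[0,0,-2.44],70]
    - [[0,0,-59],[0,0,-2.44],70]

```text
time_s: 20.37
ee_pos: [0.5263, -0.1001, 0.0225]
eef_rot: [-3.139, -0.001, 1.63]
force: [-0.8, 0.1, -0.2]
grip_width: 0.0699
```

>>> jog_arm:
  moves:
    - [[0,0,0],[0,0,0],70]
    - [[0,0,0],[0,0,0],70]

```text
time_s: 20.53
ee_pos: [0.5278, -0.1005, 0.0248]
eef_rot: [-3.141, -0.0, 1.629]
force: [-0.1, 0.4, -0.3]
grip_width: 0.07
```

>>> jog_arm:
  moves:
    - [[0,6,-1],[0,0,-0.13],70]
    - [[0,12,-1],[0,0,-0.13],70]
    - [[-1,17,-1],[0,0,-0.13],70]
    - [[-1,20,-1],[0,0,-0.13],70]
    - [[-1,23,-1],[0,0,-0.13],70]

```text
time_s: 20.95
ee_pos: [0.5271, -0.077, 0.0239]
eef_rot: [3.141, 0.0, 1.617]
force: [-0.5, -3.2, 1.1]
grip_width: 0.0701
```

>>> jog_arm:
  moves:
    - [[0,3,0],[0,0,0],70]
    - [[0,6,0],[0,0,0],70]
    - [[0,9,0],[0,0,0],70]
    - [[0,12,0],[0,0,0],70]
    - [[-1,15,0],[0,0,0],70]

```text
time_s: 21.37
ee_pos: [0.5262, -0.0624, 0.0235]
eef_rot: [3.141, 0.0, 1.616]
force: [0.4, -2.6, 1.8]
grip_width: 0.0697
```

Run:
```python
from h import *
o=ctrl.get_obs(); print(o['ee_pos'],o['eef_rot'],o['force'])
c=snap('top','t8.png')
def z(x0,y0,x1,y1,fn,K=8):
    cv2.imwrite('pics/'+fn,cv2.resize(c['frame'][y0:y1,x0:x1,::-1],None,fx=K,fy=K,interpolation=cv2.INTER_CUBIC))
z(185,172,285,247,'panel8.png')
```

```text
[ 0.52616086 -0.06238527  0.02354786] [3.14118509e+00 7.73211867e-05 1.61593295e+00] [ 0.44482487 -2.64797776  1.79119404]
```

View pics/panel8.png

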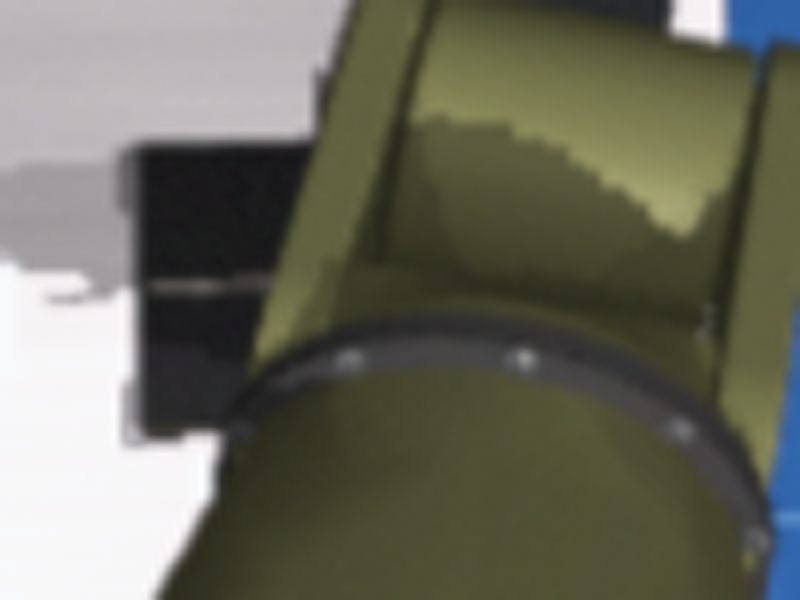

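Run:
```python
from h import *
c=snap('top')
P=ray(c,up([(183,144),(188,428),(136,148),(142,437),(139,290)],185,172,8),.038);print(P.round(4))
```

```text
[[0.5708 0.063 ]
 [0.4773 0.0579]
 [0.5691 0.0785]
 [0.4741 0.0727]
 [0.5221 0.0756]]
```

>>> jog_arm:
  moves:
    - [[0,2,0],[0,0,0],70]
    - [[0,4,0],[0,0,0],70]
    - [[0,5,0],[0,0,0],70]
    - [[0,6,0],[0,0,0],70]
    - [[0,6,0],[0,0,0],70]

```text
time_s: 21.88
ee_pos: [0.5259, -0.0563, 0.0234]
eef_rot: [-3.141, -0.0, 1.616]
force: [0.1, -0.7, -0.3]
grip_width: 0.0703
```

>>> jog_arm:
  moves:
    - [[0,-5,0],[0,0,0],70]
    - [[0,-25,0],[0,0,0],70]
    - [[0,-40,20],[0,0,0],70]
    - [[-30,-60,50],[0,0,0],60]
    - [[-70,-80,60],[0,0,0],60]

```text
time_s: 22.3
ee_pos: [0.4646, -0.1338, 0.0833]
eef_rot: [3.139, 0.001, 1.617]
force: [0.2, -1.6, 1.2]
grip_width: 0.0616
```

>>> jog_arm:
  moves:
    - [[-30,0,20],[0,0,0],60]
    - [[-60,-20,30],[0,0,0],60]
    - [[-80,-20,30],[0,0,0],60]

```text
time_s: 22.55
ee_pos: [0.3823, -0.1546, 0.1131]
eef_rot: [3.139, 0.002, 1.615]
force: [0.0, 0.0, 1.3]
grip_width: 0.0601
```

Run:
```python
from h import *
o=ctrl.get_obs(); print(o['ee_pos'],o['eef_rot'],o['force'])
c=snap('top','t9.png')
def z(x0,y0,x1,y1,fn,K=8):
    cv2.imwrite('pics/'+fn,cv2.resize(c['frame'][y0:y1,x0:x1,::-1],None,fx=K,fy=K,interpolation=cv2.INTER_CUBIC))
z(185,172,285,247,'panel9.png')
```

```text
[ 0.38233595 -0.15462512  0.11307154] [3.13880951e+00 1.86957506e-03 1.61523847e+00] [0.03454029 0.02208648 1.25568054]
```

View pics/panel9.png

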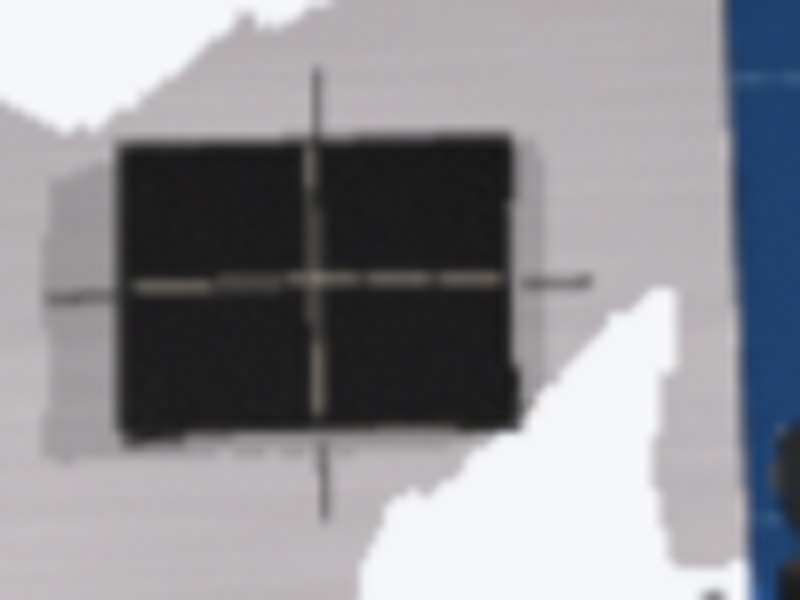

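View pics/t9.png

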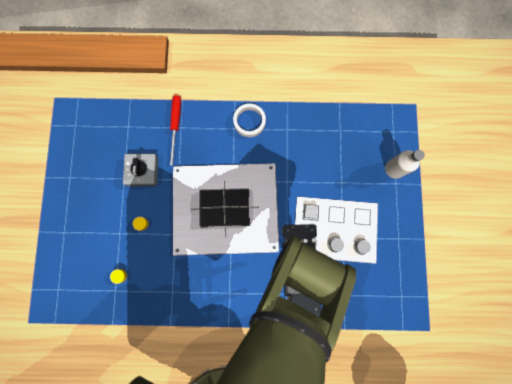

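Run:
```python
from h import *
c=snap('top')
def line(p,z): 
    P=ray(c,up(p,185,172,8),z); m=P.mean(0); d=P[-1]-P[0]; return m,d/np.linalg.norm(d)
def inter(a,b):
    s=np.linalg.solve(np.c_[a[1],-b[1]],b[0]-a[0]); return a[0]+a[1]*s[0]
v=line([(316.5,69),(317,135),(323.5,445),(324.5,520)],.012); h=line([(45,298.5),(115,296),(525,283.5),(592,281.5)],.012)
M=inter(v,h); print('mark',M,np.arctan2(-v[1][1],-v[1][0]),np.arctan2(h[1][0],-h[1][1]))
v2=line([(312,146),(319,415)],.038); h2=line([(133,287),(500,277)],.038)
N=inter(v2,h2); print('panel',N,np.arctan2(-v2[1][1],-v2[1][0]),np.arctan2(h2[1][0],-h2[1][1]))
P=ray(c,up([(119,146),(512,136),(122,437),(518,429)],185,172,8),.038)
t,th,r=rectfit(P,[(.048,.065),(.048,-.065),(-.048,.065),(-.048,-.065)]); print('panel corners',t,th,(r*1000).round(1))
print((N-M)*1000)
```

```text
mark [0.52616031 0.01824956] 0.04732658532009 0.0488179657136986
panel [0.52569639 0.01792014] 0.05582430818196093 0.04497734401500994
panel corners [0.52447813 0.0171524 ] 0.04217732042915318 [[ 0.   0. ]
 [ 0.2  0.3]
 [ 0.2 -0.8]
 [-0.4  0.6]]
[-0.46392456 -0.32942283]
```

Run:
```python
from h import *
c=snap('top'); s=snap('scene','s9.png')
a=cv2.resize(c['frame'][148:190,118:162,::-1],(400,382),interpolation=cv2.INTER_CUBIC)
b=cv2.resize(s['frame'][240:290,265:320,::-1],(400,364),interpolation=cv2.INTER_CUBIC)
cv2.imwrite('pics/k9.png',np.hstack([a[:364],b]))
cv2.imwrite('pics/s9z.png',cv2.resize(s['frame'][130:260,180:345,::-1],(760,599),interpolation=cv2.INTER_CUBIC))
```

```text
(no output)
```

View pics/k9.png

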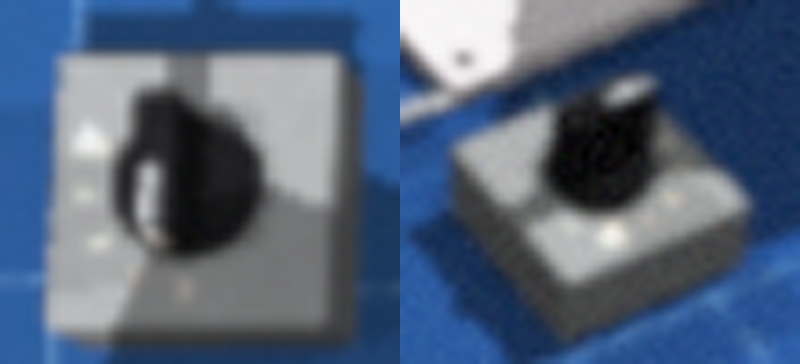

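View pics/s9z.png

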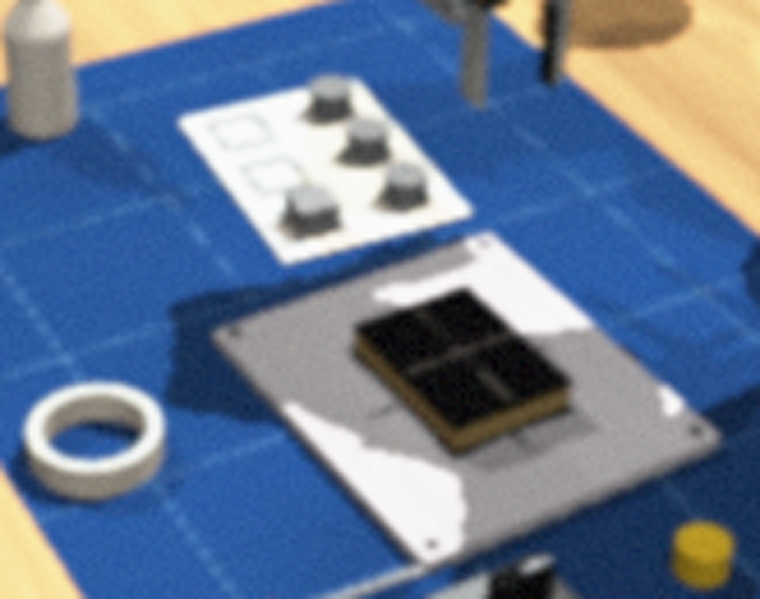

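Run:
```python
from h import *
c=snap('top')
P=ray(c,up([(155,166),(154,92),(156,240)],118,148,400/44),.072); print(P)
```

```text
[[0.62377337 0.24858454]
 [0.64531752 0.25040371]
 [0.60239427 0.24677931]]
```

>>> jog_arm:
  moves:
    - [[0,40,10],[0,0,1.4],50]
    - [[10,80,15],[0,0,2.8],50]
    - [[20,120,15],[0,0,4.2],50]
    - [[30,160,15],[0,0,5.6],50]
    - [[40,200,15],[0,0,7],50]

```text
time_s: 23.22
ee_pos: [0.4242, 0.05, 0.1261]
eef_rot: [3.141, 0.0, 2.234]
force: [1.4, -1.3, -0.1]
grip_width: 0.0498
```

>>> jog_arm:
  moves:
    - [[20,35,0],[0,0,1.4],50]
    - [[50,65,0],[0,0,2.8],50]
    - [[80,95,0],[0,0,4.2],50]
    - [[110,125,0],[0,0,5.6],50]
    - [[140,155,0],[0,0,7],50]

```text
time_s: 23.63
ee_pos: [0.5627, 0.203, 0.1251]
eef_rot: [-3.141, -0.001, 2.845]
force: [-0.7, 0.6, 0.5]
grip_width: 0.0504
```

>>> jog_arm:
  moves:
    - [[10,10,0],[0,0,1.4],50]
    - [[20,20,0],[0,0,2.8],50]
    - [[20,30,0],[0,0,3.6],50]
    - [[20,30,0],[0,0,3.6],50]

```text
time_s: 23.97
ee_pos: [0.5815, 0.2324, 0.1247]
eef_rot: [-3.141, -0.001, -3.126]
force: [-0.3, -0.2, -0.2]
grip_width: 0.0499
```

>>> jog_arm:
  moves:
    - [[30,12,0],[0,0,0.5],50]
    - [[43,17,-20],[0,0,0.5],50]
    - [[43,17,-50],[0,0,0.5],50]
    - [[43,17,-70],[0,0,0.5],50]
    - [[43,17,-76],[0,0,0.5],50]

```text
time_s: 24.38
ee_pos: [0.6227, 0.2467, 0.0456]
eef_rot: [-3.14, -0.006, -3.09]
force: [-0.6, -0.2, 0.0]
grip_width: 0.0503
```

>>> jog_arm:
  moves:
    - [[0,0,0],[0,0,0],50]
    - [[0,0,0],[0,0,0],50]

```text
time_s: 24.55
ee_pos: [0.6248, 0.2473, 0.0511]
eef_rot: [3.141, 0.001, -3.089]
force: [0.1, 0.5, 0.2]
grip_width: 0.05
```

Run:
```python
from h import *
o=ctrl.get_obs(); print(o['ee_pos'],o['eef_rot'],o['force'],o['moment'])
c=snap('top','t10.png'); s=snap('scene')
b=cv2.resize(s['frame'][215:295,250:330,::-1],(580,580),interpolation=cv2.INTER_CUBIC)
cv2.imwrite('pics/k10.png',b)
```

```text
[0.62479153 0.24733136 0.05105773] [ 3.14139806e+00  8.20048021e-04 -3.08858469e+00] [0.11198335 0.46216512 0.16097551] [0.03965415 0.05312981 0.0273288 ]
```

View pics/k10.png

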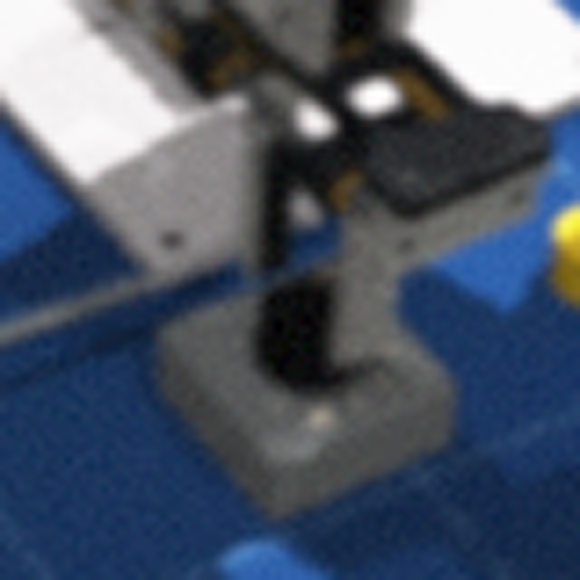

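View pics/t10.png

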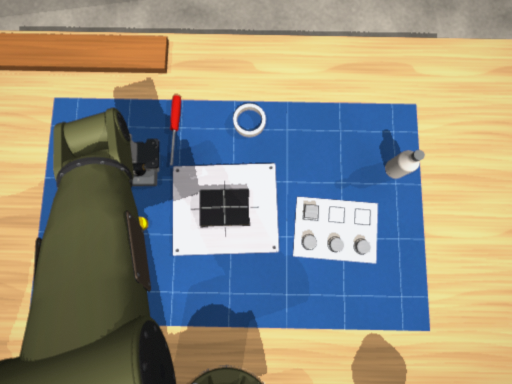

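>>> jog_arm:
  moves:
    - [[0,1,-2],[0,0,0],12]
    - [[0,1,-2],[0,0,0],12]
    - [[0,1,-2],[0,0,0],12]
    - [[0,1,-2],[0,0,0],12]
    - [[0,1,-2],[0,0,0],12]
  squeeze: 15

```text
time_s: 25.07
ee_pos: [0.6245, 0.2482, 0.0483]
eef_rot: [3.142, 0.0, -3.088]
force: [-0.1, -0.5, -0.1]
grip_width: 0.0197
```

>>> jog_arm:
  moves:
    - [[0,1,0],[0,0,0],12]
    - [[0,1,0],[0,0,0],12]

```text
time_s: 25.23
ee_pos: [0.6244, 0.2502, 0.0484]
eef_rot: [3.14, 0.0, -3.087]
force: [-0.0, 5.4, -0.4]
grip_width: 0.0143
```

>>> jog_arm:
  moves:
    - [[0,-1,0],[0,0,-1],12]
    - [[0,-1,0],[0,0,-2.2],12]
    - [[0,-1,0],[0,0,-3.4],12]
    - [[0,-1,0],[0,0,-4.6],12]
    - [[0,-1,0],[0,0,-5.8],12]

```text
time_s: 25.65
ee_pos: [0.6244, 0.2515, 0.0484]
eef_rot: [3.136, -0.001, 2.685]
force: [3.8, 20.5, -4.2]
grip_width: 0.0139
```

>>> jog_arm:
  moves:
    - [[0,0,0],[0,0,-1.2],12]
    - [[0,0,0],[0,0,-2.4],12]
    - [[0,0,0],[0,0,-3.6],12]
    - [[0,0,0],[0,0,-4.8],12]
    - [[0,0,0],[0,0,-6],12]

```text
time_s: 26.07
ee_pos: [0.6254, 0.2525, 0.0485]
eef_rot: [3.134, -0.003, 2.162]
force: [14.0, 28.0, -11.2]
grip_width: 0.0138
```

>>> jog_arm:
  moves:
    - [[0,0,0],[0,0,-1.2],12]
    - [[0,0,0],[0,0,-2.4],12]
    - [[0,0,0],[0,0,-3.6],12]
    - [[0,0,0],[0,0,-4.8],12]
    - [[0,0,0],[0,0,-6],12]

```text
time_s: 26.48
ee_pos: [0.627, 0.2515, 0.049]
eef_rot: [3.133, -0.005, 1.638]
force: [20.8, 20.5, -10.4]
grip_width: 0.0141
```

>>> jog_arm:
  moves:
    - [[0,0,0],[0,0,-1.2],12]
    - [[0,0,0],[0,0,-2.4],12]
    - [[0,0,0],[0,0,-3.6],12]
    - [[0,0,0],[0,0,-4.8],12]
    - [[0,0,0],[0,0,-5.2],12]

```text
time_s: 26.9
ee_pos: [0.6271, 0.2501, 0.0492]
eef_rot: [3.136, -0.007, 1.182]
force: [18.9, 13.5, -7.1]
grip_width: 0.014
```

>>> jog_arm:
  moves:
    - [[0,0,0],[0,0,0],12]
    - [[0,0,0],[0,0,0],12]

```text
time_s: 27.07
ee_pos: [0.6271, 0.25, 0.0493]
eef_rot: [3.136, -0.007, 1.188]
force: [19.1, 12.4, -7.4]
grip_width: 0.0138
```

>>> jog_arm:
  moves:
    - [[1,1,0],[0,0,0],12]
    - [[2,2,0],[0,0,0],12]
    - [[2,2,0],[0,0,0],12]

```text
time_s: 27.32
ee_pos: [0.6273, 0.2504, 0.0492]
eef_rot: [3.14, -0.001, 1.188]
force: [3.0, 0.0, 4.6]
grip_width: 0.0139
```

>>> jog_arm:
  moves:
    - [[0,0,0],[0,0,0],40]
    - [[0,0,0],[0,0,0],40]
    - [[0,0,0],[0,0,0],40]
    - [[0,0,20],[0,0,0],40]
    - [[0,0,55],[0,0,0],40]

```text
time_s: 27.73
ee_pos: [0.6244, 0.2495, 0.0995]
eef_rot: [-3.136, 0.005, 1.188]
force: [0.4, 0.1, -0.9]
grip_width: 0.0393
```

>>> jog_arm:
  moves:
    - [[-40,0,20],[0,0,0],40]
    - [[-80,0,20],[0,0,0],40]
    - [[-120,0,20],[0,0,0],40]
    - [[-160,0,20],[0,0,0],40]
    - [[-200,20,20],[0,0,0],40]

```text
time_s: 28.15
ee_pos: [0.4269, 0.267, 0.1229]
eef_rot: [-3.141, 0.001, 1.187]
force: [1.0, 1.5, -1.0]
grip_width: 0.0401
```

>>> jog_arm:
  moves:
    - [[-20,40,10],[0,0,0],40]
    - [[-40,80,10],[0,0,0],40]
    - [[-60,110,10],[0,0,0],40]

```text
time_s: 28.4
ee_pos: [0.369, 0.3791, 0.1341]
eef_rot: [3.141, -0.001, 1.188]
force: [1.1, 0.4, -0.1]
grip_width: 0.0397
```

Run:
```python
from h import *
o=ctrl.get_obs(); print(o['ee_pos'],o['eef_rot'],o['force'],o['moment'])
c=snap('top','t11.png'); s=snap('scene','s11.png')
a=cv2.resize(c['frame'][148:190,118:162,::-1],(400,382),interpolation=cv2.INTER_CUBIC)
b=cv2.resize(s['frame'][240:290,265:320,::-1],(400,364),interpolation=cv2.INTER_CUBIC)
cv2.imwrite('pics/k11.png',np.hstack([a[:364],b]))
```

```text
[0.36904367 0.37909652 0.13405022] [ 3.14090853e+00 -1.43536707e-03  1.18777211e+00] [ 1.05566894  0.38591711 -0.13842293] [-0.0910266   0.05240274 -0.0061199 ]
```

View pics/k11.png

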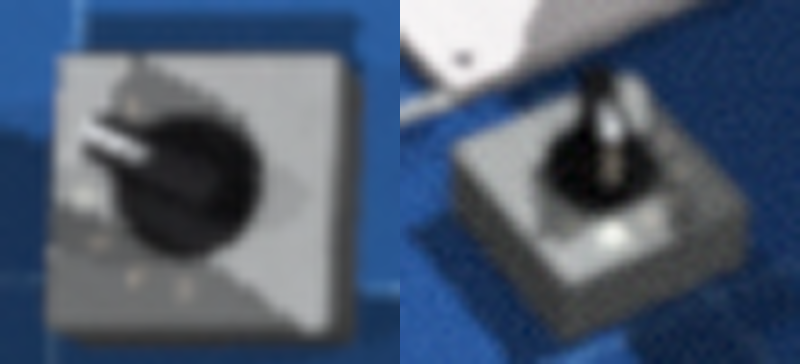

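View pics/t11.png

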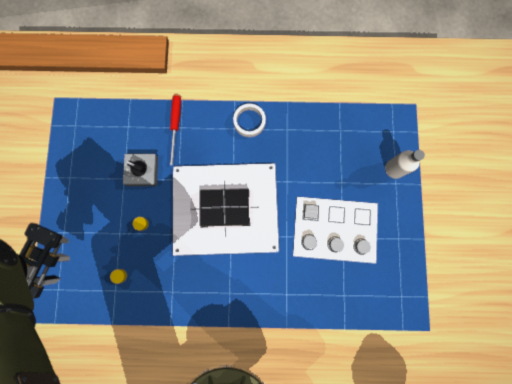

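Run:
```python
from h import *
c=snap('top')
P=ray(c,up([(150,155),(85,130)],118,148,400/44),.072); d=P[1]-P[0]
C=np.array([.6258,.2493]); T=ray(c,up([(90,138),(83,193),(97,242),(133,278),(184,290),(133,104)],118,148,400/44),.034)
print(P,'pointer',np.degrees(np.arctan2(d[1],d[0])), 'from C',np.degrees(np.arctan2(*(P[1]-C)[::-1])))
for t in T: print(np.degrees(np.arctan2(t[1]-C[1],t[0]-C[0])))
def z(x0,y0,x1,y1,fn,K=8):
    cv2.imwrite('pics/'+fn,cv2.resize(c['frame'][y0:y1,x0:x1,::-1],None,fx=K,fy=K,interpolation=cv2.INTER_CUBIC))
z(185,172,285,247,'panel11.png'); z(285,190,385,265,'tray11.png')
```

```text
[[0.62694137 0.2502288 ]
 [0.63388908 0.26919173]] pointer 69.87798775362107 from C 67.87061949088643
64.92481771582564
93.06028286283602
120.84280343451891
149.16665819750892
178.29484155766184
38.026466969861055
```

View pics/panel11.png

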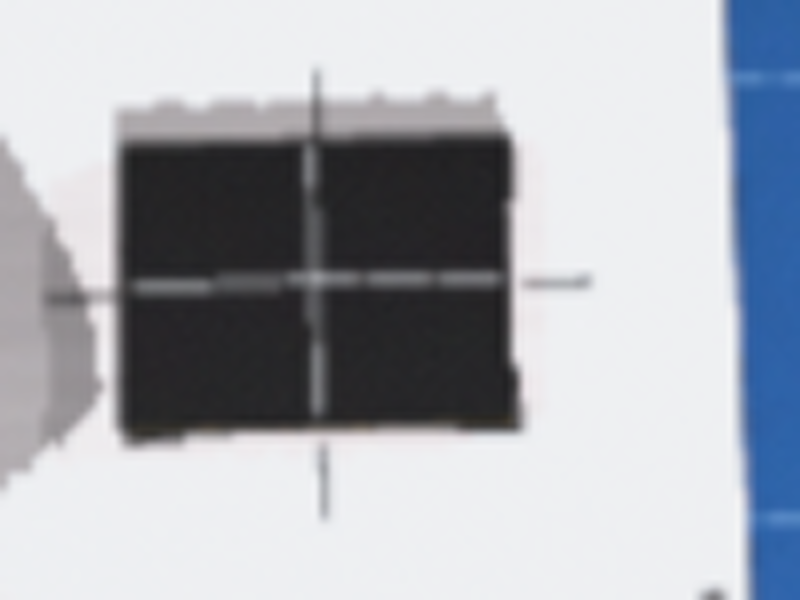

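View pics/tray11.png

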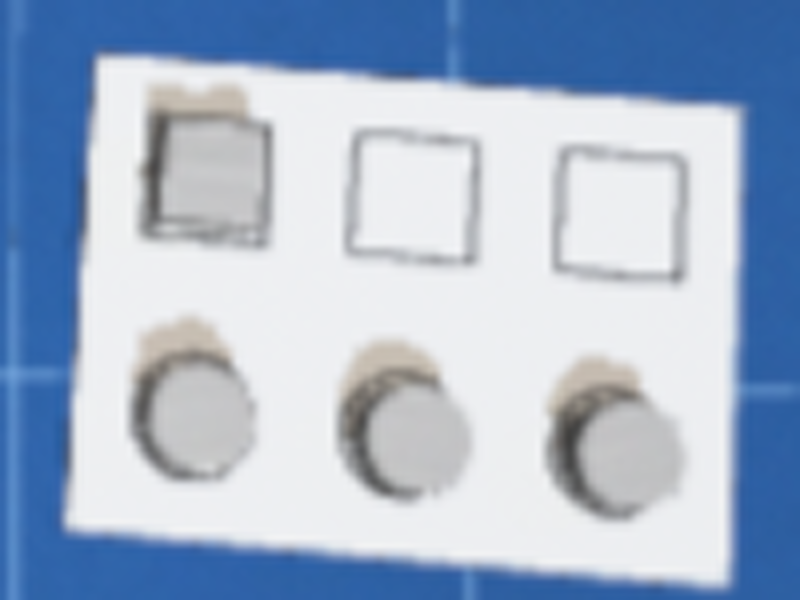

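Run:
```python
from h import *
print(ctrl.hand_in()); print(ctrl.get_obs()['time_s'])
```

```text
the job is handed in; nothing more can be done
None
the job is handed in; nothing more can be done
```

The scan table is set up and the job is handed in at about 28 s of robot time. The hand-in gives no verdict, so the results below are my own camera checks.

- **Pieces:** I found three steel discs and one steel block and laid them on the tray: a disc on each circle, the block on the left (+y) square. Measured after placing, they were at most about 1.4 mm off their marks (8 mm allowed). They looked unmoved in the last picture. The yellow discs were left alone.
- **Panel:** I pushed it square with both open fingers, first from its near side, then from its right side.
  - The white centre lines put it about 0.6 mm off the mark, within 0.01 rad of square.
  - A fit to its corners gave about 2 mm off. The two disagree slightly, but both are inside the 5 mm limit.
  - The last picture shows it unmoved since then.
- **Knob:** I turned it from about 0 by 2.0 rad. After release the pointer was at 68–70° and the wedge at 65°, which is within the allowed 0.15 rad. The next detents are about 28° away, so it is in the wedge's detent. During the turn the sideways force on the tool rose to about 30 N because my grip was slightly off the axis; I eased it before letting go.
- **Bystanders:** The bottle, tape roll and screwdriver look unmoved. The gripper is clear of everything.

I saw no piece knocked aside and no slack grip during the run.

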